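Build two cold stations for PCR set-up

TASK

Build the two cold stations, working in exactly this order: put the silver block in the blue tray, stand the rack of green-capped tubes in the recess of the silver block, put the black block in the yellow tray, stand the rack of red-capped tubes in the recess of the black block, and last put the orange cover over the red-capped rack. Each piece must sit fully home and level in or on the one below and be let go. Keep all tube racks upright throughout, and leave the rack of black-capped tubes, the brown bottle and the white jar where they are.

Things in the scene. Friction and masses are not known exactly. Their poses are not given: they have to be found in the camera images.
- tray_blue: shallow blue plastic tray fixed to the bench, outside 124 x 90 mm; floor 4 mm thick, rim 4 mm thick and 10 mm high over the bench, so the recess is 116 x 82 mm and 6 mm deep. Origin: centre of its underside on the bench; x along the 124 mm length, z up
- tray_yellow: shallow yellow plastic tray fixed to the bench, outside 124 x 90 mm; floor 4 mm thick, rim 4 mm thick and 10 mm high over the bench, so the recess is 116 x 82 mm and 6 mm deep. Origin: centre of its underside on the bench; x along the 124 mm length, z up
- block_silver: bare aluminium (silver) cooling block, 96 x 62 x 34 mm high, about 0.42 kg; in its top a recess 88 x 54 mm, 8 mm deep (floor 26 mm above the underside, rim 4 mm thick), with three round marks on the recess floor. Origin: centre of its underside; x along the 96 mm length, y across the 62 mm width, z up; either way round is the same
- block_black: black anodised cooling block, 96 x 62 x 34 mm high, about 0.42 kg; in its top a recess 88 x 54 mm, 8 mm deep (floor 26 mm above the underside, rim 4 mm thick), with three round marks on the recess floor. Origin: centre of its underside; x along the 96 mm length, y across the 62 mm width, z up; either way round is the same
- rack_green: green-capped tube rack, 76 x 42 mm, white body 44 mm high, three round green caps (20 mm wide, 10 high) in a row on its deck, a 4 mm thick wall across each short end rising to 58 mm above the underside; 0.12 kg. Origin: centre of its underside; x along its length, y across the 42 mm width (grip here, below the deck), z up; either way round is the same
- rack_red: red-capped tube rack, 76 x 42 mm, white body 44 mm high, three round red caps (20 mm wide, 10 high) in a row on its deck, a 4 mm thick wall across each short end rising to 58 mm above the underside; 0.12 kg. Origin: centre of its underside; x along its length, y across the 42 mm width (grip here, below the deck), z up; either way round is the same
- cover: orange cover, a box open downward, 96 x 62 mm outside, 88 x 54 inside, 0.09 kg; roof underside 20, roof top 24 mm above the lower edge; grip bar on the roof 44 mm long (x), 12 wide (y), 24 to 50 mm above the lower edge. Over a rack the roof rests on its end walls, lower edge 38 mm above the rack's underside. Origin: centre of the lower edge plane; x along the length, z up; either way round
- rack_spare: not to be moved: spare tube rack, 76 x 42 mm, white body 44 mm high, three round black caps (20 mm wide, 10 high) in a row on its deck, a 4 mm thick wall across each short end rising to 58 mm above the underside; 0.12 kg. Origin: centre of its underside; x along its length, y across the 42 mm width (grip here, below the deck), z up; either way round is the same
- bottle: not to be moved: brown round bottle with blue cap, 52 mm across, 90 mm high; origin at the centre of its underside
- jar: not to be moved: round white jar with white cap, 54 mm across, 65 mm high; origin at the centre of its underside
Mind the look-alikes: they are no part of the job. There is more than one size of the cover; the one meant has the size given above. Leave any purple look-alike of the tray_blue alone.

How it is judged:
On the way, in this order (a step that is already met when the one before it is completed fails the run):
1. the silver block lies flat in the blue tray (horizontal distance between block_silver and tray_blue below 0.015 m and z of block_silver in the frame of tray_blue between 0.002 and 0.0065 m and angle between block_silver's own z axis and vertical below 0.06 rad), for 0.2 s.
2. the green-capped rack stands home in the silver block (horizontal distance between rack_green and block_silver below 0.01 m and z of rack_green in the frame of block_silver between 0.024 and 0.0285 m and angle between rack_green's own z axis and vertical below 0.06 rad), for 0.2 s.
3. the black block lies flat in the yellow tray (horizontal distance between block_black and tray_yellow below 0.015 m and z of block_black in the frame of tray_yellow between 0.002 and 0.0065 m and angle between block_black's own z axis and vertical below 0.06 rad), for 0.2 s.
4. the red-capped rack stands home in the black block (horizontal distance between rack_red and block_black below 0.01 m and z of rack_red in the frame of block_black between 0.024 and 0.0285 m and angle between rack_red's own z axis and vertical below 0.06 rad), for 0.2 s.
5. the orange cover sits home over the red-capped rack (horizontal distance between cover and rack_red below 0.01 m and z of cover in the frame of rack_red between 0.036 and 0.0405 m and angle between cover's own z axis and vertical below 0.06 rad), for 0.2 s.
At the end, for the whole second after the job is handed in: Blocks on their tray floors (15 mm of centre, underside 2 to 6.5 mm up); racks on their blocks' recess floors (10 mm, 24 to 28.5 mm above the block's underside); cover on the red-capped rack (10 mm, 36 to 40.5 mm above its underside). All level to 0.06 rad, slower than 0.02 m/s (all of step 1 and all of step 2 and all of step 3 and all of step 4 and all of step 5 and linear speed of each of block_silver, rack_green, block_black, rack_red, cover below 0.02 m/s); the robot touches nothing.
It fails at once if a bystander (black-capped rack, bottle or jar) is moved by more than 20 mm (distance of any of rack_spare, bottle, jar from where it was at the start of the episode above 0.02 m).
It fails at once if a tube rack is tipped by more than 0.6 rad (angle between any of rack_green, rack_red, rack_spare's own z axis and vertical above 0.6 rad).
It also fails if it takes over 144 s, if anything falls off the work surface, if the arm or the gripper's body presses on something with over 40 N, if the wrist force passes 120 N, or if a joint passes its speed limit or range.

ROBOT

A 7-joint arm with a two-finger parallel gripper is mounted at the origin on the work surface. World frame = base frame: x ahead of the robot, y to its left, z up, the work surface at z = 0. Lengths are in m, angles in rad, forces in N, time in s.
With the tool pointing down it reaches from about 0.4 to 0.85 m from the base axis. Payload 10.4 kg.
Tool frame: the origin (TCP) lies at the very end of the fingers, on their centre line; the grasp point (between the pads) lies manip.tcp_to_grasp behind it (manip.tcp_to_grasp is the distance from the TCP to the grasp point, in m); z points along the fingers, y is the direction in which the jaws open and shut (so a half turn about z gives the same grasp; the last joint's range is limited). The gripper opens to 87 mm and grips with 3 to 60 N. Pads are 19 mm wide; open, the fingers measure 117 mm over their backs; the gripper's body (75 mm by 190 mm) begins 51 mm behind the grasp point.
Start: joints at [1.097, 0.332, -0.065, 1.46, 0.022, 1.35, -0.088], TCP at [0.272, -0.563, 0.223] pointing down, gripper open.
Joint ranges: [-2.6, 2.6], [-0.5, 2.12], [-1.47, 1.34], [0.16, 2.42], [-1.27, 4.41], [0.06, 2.06], [-2.6, 2.6]. Speed limits (rad/s): [2.22, 2.22, 2.79, 2.79, 3.14, 3.14, 3.14].

INTERFACE

Orientations are given as a rotation vector (axis times angle).
In Python, from plant import manip gives the robot as it stands. The module is installed in compiled form; this text tells all that it offers.
- The arm moves only by the tool apply_moves, never from a script. Its arguments are lists of equal length, an entry for each row: "dr": the turn, a rotation vector about the tool's x, y, z in units of 6 degrees (1.0 is 6 degrees), a list of three; "travel": the shift along the tool's x, y, z in units of 25 mm (1.0 is 25 mm), a list of three; "claw": the opening, from 0 (shut) to 1 (fully open). In form: {"dr": [[rx, ry, rz], ...], "travel": [[x, y, z], ...], "claw": [claw, ...]}. A call has 1 to 10 rows; each row shifts and turns the commanded pose from where the row before left it, along the tool's axes as they then stand; what a row does not reach is not made up. A row lasts 1/10 s, in which the tool goes at most 50 mm and 8.59 degrees, less where a joint would pass 70% of its speed; a pose out of reach is approached as far as the arm can. A call is refused whole if a number of a shift passes 1 or a number of a turn 1, either way. A call with a gripper value outside its range is refused whole. The fingers move at their own pace and stop on an object; "newtons" is the grip in N (left out, the last holds). Time passes only in rows, so rows that do not move let the fingers close. It gives the time, the measured TCP pose, the force and the opening at its end, in the units of the state.
- manip.get_obs(): the state, without advancing time (a new reading comes with each control period).
- manip.grab_frame(name): name is "scene" or "top" or "wrist"; returns (picture, depth): 384x512x3 uint8, red, green, blue; 384x512 float32, m along the optical axis (not along the pixel's ray), 0 where there is no reading.
- manip.camera_model(name): a dict with "fx", "fy", "cx", "cy" (pixels), "xyz" and "orientation" of the camera in the world. Camera axes: x right, y down, z forward; pixel columns grow to the right and rows downward; lengths in m; the calibration is good to about 2 mm. A picture is of the moment at which its call begins: read the wrist's pose just before it. camera_model takes no time and is no camera call; for the wrist camera it gives the pose at the moment of the call.
- manip.finish_job(): hands the job in, once; it reports no verdict.
The state is a dict: "clock": time; "joint_pos": joint angles; "qvel": joint speeds; "tau": joint torques, N m; "position": TCP position; "tcp_rot": TCP orientation; "wrist_force": force on the tool from outside, world axes, zero at the start; "torque": the same for the moment, N m; "gripper_width": opening from 0.0 (shut) to 1.0 (fully open).
Only numpy, scipy, OpenCV 4.12 (cv2) and the standard library are available. Lean on these libraries where they do the work, as an engineer would, in place of code of your own. Each camera call takes 0.05 s, during which the arm holds its last target.

## Working session

There is one attempt and no reset: what is moved stays moved. The work goes in short steps, Python scripts to look and compute and a tool call to move; the robot and the scene stay as the last step left them, time stands still between calls to the robot, and variables do not carry over. Pictures are saved under pics/ and viewed, and the job is handed in when it is done.

Besides the shell and the picture viewer there is one more tool, called in YAML: its name, and indented under it one key for each argument. apply_moves: Moves the arm, as the interface text tells. Its arguments: {"type":"object","properties":{"dr":{"type":"array","items":{"type":"array","items":{"type":"number"}}},"travel":{"type":"array","items":{"type":"array","items":{"type":"number"}}},"claw":{"type":"array","items":{"type":"number"}},"newtons":{"type":"number"}},"required":["dr","travel","claw"]}

```bash
mkdir -p pics; ls; python3 - <<'E'
from plant import manip
import cv2,numpy as np
print(manip.get_obs(), manip.tcp_to_grasp)
for n in ["scene","top"]:
    im,d=manip.grab_frame(n); m=manip.camera_model(n); print(n,m)
    cv2.imwrite(f"pics/{n}0.png",im[:,:,::-1]); np.savez(f"pics/{n}0.npz",im=im,d=d,**{k:np.array(v) for k,v in m.items()})
E
```

```text
pics
{'clock': 0.0, 'joint_pos': array([ 1.09739859,  0.33287009, -0.06468523,  1.46098237,  0.02162153,
        1.34988276, -0.08850636]), 'qvel': array([-0.00079139, -0.00027982, -0.00142593,  0.00073302,  0.0007613 ,
       -0.0012702 ,  0.00066652]), 'tau': array([ 2.13512940e-04, -6.23252964e+01,  2.48328916e-02, -3.89894557e+01,
       -6.13893592e-02,  3.97649815e-02,  1.09427294e-04]), 'position': array([ 0.27210729, -0.56221214,  0.22173542]), 'tcp_rot': array([-3.06077302e+00, -7.01830570e-01,  6.50227949e-04]), 'wrist_force': array([ 0.44863675, -0.53546843,  1.20668402]), 'torque': array([-0.04061515, -0.01759244, -0.00260373]), 'gripper_width': 0.9989779074613689} 0.0187
scene {'fx': 415.740917905645, 'fy': 415.740917905645, 'cx': 261.96458938946114, 'cy': 186.89213250385706, 'xyz': array([ 1.42622648, -0.30514766,  0.88772932]), 'orientation': array([-1.923146  , -1.30511093,  0.64499728])}
top {'fx': 448.1459870012878, 'fy': 448.1459870012878, 'cx': 258.283193353216, 'cy': 190.91062127963536, 'xyz': array([0.34016159, 0.04805559, 1.23383407]), 'orientation': array([-2.18598028,  2.14453485, -0.08938101])}
```

View pics/scene0.png

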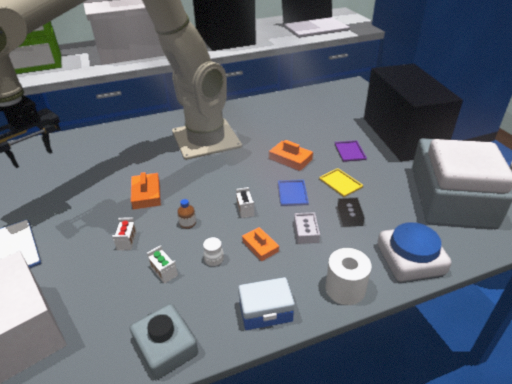

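View pics/top0.png

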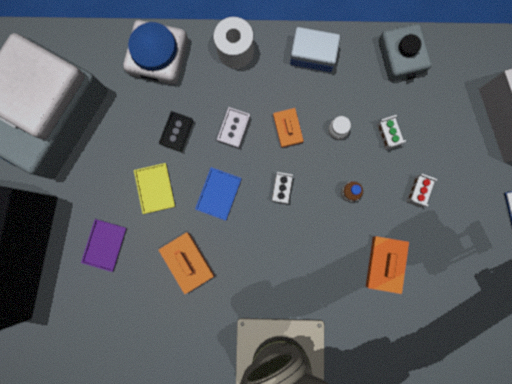

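The top view has the trays at (155,188) yellow, (219,194) blue and a purple look-alike at (105,245). The blocks are at (176,131) black and (234,127) silver. The racks are at (391,132) green, (423,190) red and (283,188) black, which is the spare. There are three orange covers, at (289,128), (187,263) and (389,265), and only the first looks like 96x62. I'll measure all of them.

```bash
cat > h.py <<'E'
import numpy as np, cv2
from scipy.spatial.transform import Rotation as R
def cloud(d,m):
    v,u=np.mgrid[:d.shape[0],:d.shape[1]]
    p=np.stack([(u-m['cx'])/m['fx']*d,(v-m['cy'])/m['fy']*d,d],-1)
    P=p@R.from_rotvec(m['orientation']).as_matrix().T+m['xyz']
    P[d<=0]=np.nan
    return P
def load(n):
    z=np.load(n); return z['im'],z['d'],{k:z[k] for k in ['fx','fy','cx','cy','xyz','orientation']}
def rect(pts):
    (c,s,a)=cv2.minAreaRect((pts*1000).astype(np.float32))
    if s[0]<s[1]: s=s[::-1]; a+=90
    a=(a+90)%180-90
    return np.round(c,1),np.round(s,1),round(a,1)
E
python3 - <<'E'
from h import *
im,d,m=load('pics/top0.npz'); P=cloud(d,m)
# bench plane residual
b=P[150:175,300:330].reshape(-1,3); print('bench z',np.nanmedian(b[:,2]))
seeds=dict(yel=(155,188),blue=(219,194),pur=(105,245),blk=(176,131),sil=(234,127),gr=(391,132),red=(423,190),spare=(283,188),covA=(289,128),covB=(187,263),covC=(389,265),jar=(340,127),bot=(353,191))
for n,(u,v) in seeds.items():
    w=32 
    Q=P[max(v-w,0):v+w,u-w:u+w]; 
    mask=(Q[...,2]>0.005).astype(np.uint8)
    k,l,st,ct=cv2.connectedComponentsWithStats(mask)
    # component nearest center
    ll=l[w-6:w+6,w-6:w+6]; c=np.bincount(ll[ll>0]).argmax() if (ll>0).any() else 0
    if c==0: print(n,'none',np.nanmax(Q[...,2]));continue
    q=Q[l==c]; z=q[:,2]
    print(n,rect(q[:,:2]),'z90 %.3f'%np.percentile(z,95),len(q), np.round(np.percentile(z,[25,50,75]),3))
E
```

```text
bench z 0.0003177490297702201
yel (array([464.3, 353.9]), array([131.5,  92.1]), 13.8) z90 0.013 670 [0.006 0.007 0.009]
blue (array([462.6, 184. ]), array([42.5, 20. ]), 39.2) z90 0.009 46 [0.006 0.007 0.007]
pur (array([303.2, 493.9]), array([22.5, 12.6]), 11.9) z90 0.008 18 [0.005 0.006 0.007]
blk (array([625.1, 294.5]), array([107.5,  66.8]), -19.2) z90 0.036 900 [0.025 0.027 0.03 ]
sil (array([632.9, 139.7]), array([97.7, 67.6]), -19.0) z90 0.036 860 [0.025 0.027 0.03 ]
gr (array([ 631.4, -295.4]), array([87.5, 59.1]), 19.4) z90 0.058 595 [0.041 0.045 0.053]
red (array([ 464.5, -376.5]), array([77.5, 57.2]), -19.2) z90 0.059 627 [0.041 0.045 0.053]
spare (array([469.8,   1.8]), array([85.1, 47.2]), -11.3) z90 0.058 487 [0.043 0.046 0.054]
covA (array([637. , -13.5]), array([98. , 66.3]), 15.8) z90 0.049 822 [0.023 0.025 0.026]
covB (array([261.1, 259.6]), array([146.9,  98.5]), 33.2) z90 0.071 1828 [0.033 0.035 0.037]
covC (array([ 267.8, -285.8]), array([139.8, 102.3]), -7.7) z90 0.071 1914 [0.033 0.035 0.037]
jar (array([ 637.8, -148.4]), array([61.1, 51. ]), 22.4) z90 0.068 391 [0.04  0.064 0.066]
bot (array([ 459.7, -185.1]), array([54.5, 51.1]), 55.4) z90 0.092 363 [0.055 0.062 0.069]
```

```bash
python3 - <<'E'
from h import *
im,d,m=load('pics/top0.npz')
a=cv2.resize(im[95:225,130:310],None,fx=4,fy=4,interpolation=cv2.INTER_CUBIC)
cv2.imwrite('pics/crop1.png',a[:,:,::-1])
E
```

```text
(no output)
```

View pics/crop1.png

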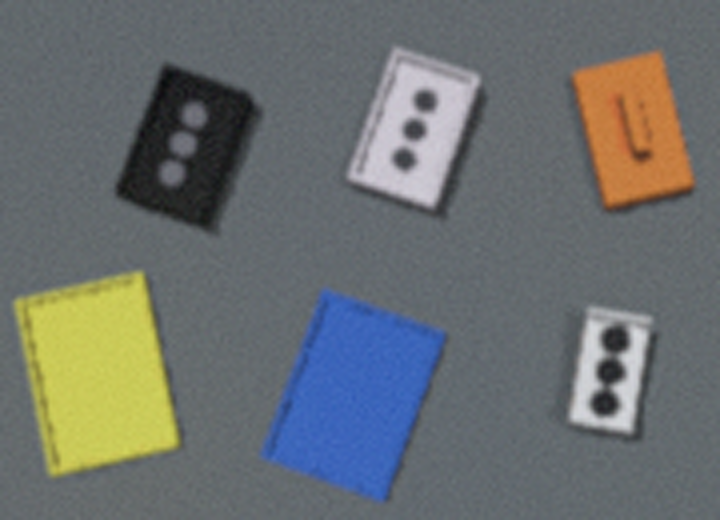

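The cover at (289,128) measures 98x66 mm and 49 mm high, so it is the right one; the other two are about 140x100. Next I'll refine the poses from features at known heights: block marks at 26 mm, caps at 54 mm and tray rims at 10 mm.

```bash
cat >> h.py <<'E'
def onplane(uv,z,m):
    uv=np.atleast_2d(uv).astype(float)
    r=np.c_[(uv[:,0]-m['cx'])/m['fx'],(uv[:,1]-m['cy'])/m['fy'],np.ones(len(uv))]@R.from_rotvec(m['orientation']).as_matrix().T
    return (m['xyz']+r*((z-m['xyz'][2])/r[:,2])[:,None])[:,:2]
def blobs(mask,off,lo,hi):
    k,l,st,ct=cv2.connectedComponentsWithStats(mask.astype(np.uint8))
    return [(ct[i]+off,st[i,4]) for i in range(1,k) if lo<=st[i,4]<=hi]
def rectplane(mask,z,m,off=(0,0)):
    k,l,st,ct=cv2.connectedComponentsWithStats(mask.astype(np.uint8))
    i=1+st[1:,4].argmax()
    v,u=np.where(l==i)
    c=np.concatenate([onplane(np.c_[u+off[0]+a,v+off[1]+b],z,m) for a in(-.5,.5) for b in (-.5,.5)])
    return rect(c)
E
python3 - <<'E'
from h import *
im,d,m=load('pics/top0.npz')
hsv=cv2.cvtColor(im,cv2.COLOR_RGB2HSV).astype(int); H,S,V=[hsv[...,i] for i in range(3)]
def win(u,v,w=35): return np.s_[max(v-w,0):v+w,u-w:u+w],(u-w,max(v-w,0))
s,o=win(155,188); print('yel',rectplane((abs(H-30)<8)[s]&(S[s]>100),.008,m,o))
s,o=win(219,194); print('blu',rectplane((abs(H-112)<10)[s]&(S[s]>140),.008,m,o))
s,o=win(289,128); print('cov',rectplane((H[s]<15)&(S[s]>130),.022,m,o))
def line(n,bl,z):
    P=onplane(np.array([b[0] for b in bl]),z,m); c=P.mean(0); e=P[-1]-P[0]
    dirn=np.linalg.svd(P-c)[2][0]; print(n,np.round(P*1000,1).tolist(),'c',np.round(c*1000,1),'ang %.1f'%((np.degrees(np.arctan2(dirn[1],dirn[0]))+90)%180-90),[b[1] for b in bl])
s,o=win(176,131,14); print(V[s].min(),V[s].max()); line('blk',blobs(V[s]>75,o,10,100),.026) 
s,o=win(234,127,14); line('sil',blobs(V[s]<130,o,10,100),.026)
s,o=win(391,132,16); line('gr',blobs((abs(H[s]-65)<20)&(S[s]>110),o,10,200),.052)
s,o=win(423,190,16); line('red',blobs(((H[s]<10)|(H[s]>170))&(S[s]>110),o,10,200),.052)
s,o=win(283,188,18); line('spare',blobs(V[s]<70,o,10,200),.052)
E
```

```text
yel (array([461.4, 354.2]), array([128.7,  95. ]), 14.2)
blu (array([449.9, 176.6]), array([125.3,  93.6]), -18.9)
cov (array([634.7, -11.5]), array([101.4,  65.7]), 14.7)
18 124
blk [[642.9, 330.5], [639.4, 290.4], [619.5, 297.0], [599.1, 304.7], [588.8, 260.5]] c [617.9 296.6] ang 47.4 [np.int32(54), np.int32(32), np.int32(32), np.int32(35), np.int32(14)]
sil [[657.0, 171.3], [652.0, 131.5], [613.5, 105.3], [631.9, 139.0], [611.3, 145.0]] c [633.1 138.4] ang 50.8 [np.int32(48), np.int32(22), np.int32(72), np.int32(21), np.int32(22)]
gr [[642.3, -282.7], [622.6, -289.6], [602.4, -297.0]] c [ 622.4 -289.8] ang 19.7 [np.int32(27), np.int32(27), np.int32(26)]
red [[466.3, -370.3]] c [ 466.3 -370.3] ang 0.0 [np.int32(111)]
spare [[486.2, -0.2], [464.8, 3.1], [443.9, 6.0]] c [465.   3.] ang -8.4 [np.int32(24), np.int32(25), np.int32(20)]
```

```bash
cat > pl.py <<'E'
import sys,numpy as np
from plant import manip
from scipy.spatial.transform import Rotation as R
o=manip.get_obs(); M=R.from_rotvec(o['tcp_rot']).as_matrix()
yaw=np.degrees(np.arctan2(M[1,0],M[0,0]))
tilt=np.degrees(np.arccos(-M[2,2]))
print('t %.2f pos'%o['clock'],np.round(o['position']*1000,1),'yaw %.2f tilt %.2f'%(yaw,tilt),'grip %.3f'%o['gripper_width'],'F',np.round(o['wrist_force'],1),'j7 %.2f'%o['joint_pos'][6])
if len(sys.argv)>1:
    x,y,z,w=map(float,sys.argv[1:5])
    # level & turn
    c,s=np.cos(np.radians(w)),np.sin(np.radians(w))
    T=np.array([[c,s,0],[s,-c,0],[0,0,-1.]])
    r=R.from_matrix(M.T@T).as_rotvec(degrees=True)/6
    t=T.T@(np.array([x,y,z])/1000-o['position'])/.025
    print('turn units',np.round(r,2),'then travel units',np.round(t,2),'rows',np.ceil(abs(t).max()),'n for turn',np.ceil(abs(r).max()))
    for n in (int(np.ceil(abs(t).max())),):
        if n: print(n,'x',np.round(t/n,3))
E
python3 pl.py 631.7 138.5 200 -18.4
```

```text
t 0.10 pos [ 272.1 -562.2  221.8] yaw 25.83 tilt 0.07 grip 1.001 F [-1.   0.1 -1.2] j7 -0.09
turn units [-0.01  0.01  7.37] then travel units [  4.8  -31.14   0.87] rows 32.0 n for turn 8.0
32 x [ 0.15  -0.973  0.027]
```

apply_moves:
  dr:
    - [0,0,0.92]
    - [0,0,0.92]
    - [0,0,0.92]
    - [0,0,0.92]
    - [0,0,0.92]
    - [0,0,0.92]
    - [0,0,0.92]
    - [0,0,0.92]
  travel:
    - [0,0,0]
    - [0,0,0]
    - [0,0,0]
    - [0,0,0]
    - [0,0,0]
    - [0,0,0]
    - [0,0,0]
    - [0,0,0]
  claw: [1,1,1,1,1,1,1,1]
  newtons: 30

```text
clock: 0.9
position: [0.2722, -0.5624, 0.2221]
tcp_rot: [-3.1, 0.506, 0.001]
wrist_force: [0.2, 0.3, 0.8]
gripper_width: 0.997
```

```bash
python3 pl.py 631.7 138.5 200 -18.4
```

```text
t 0.90 pos [ 272.2 -562.4  222.1] yaw -18.56 tilt 0.05 grip 0.997 F [0.2 0.3 0.8] j7 -0.84
turn units [-0.01  0.01 -0.03] then travel units [  4.8  -31.14   0.88] rows 32.0 n for turn 1.0
32 x [ 0.15  -0.973  0.028]
```

apply_moves:
  dr:
    - [0,0,0]
    - [0,0,0]
    - [0,0,0]
    - [0,0,0]
    - [0,0,0]
    - [0,0,0]
    - [0,0,0]
    - [0,0,0]
    - [0,0,0]
    - [0,0,0]
  travel:
    - [0.16,-1,0.03]
    - [0.16,-1,0.03]
    - [0.16,-1,0.03]
    - [0.16,-1,0.03]
    - [0.16,-1,0.03]
    - [0.16,-1,0.03]
    - [0.16,-1,0.03]
    - [0.16,-1,0.03]
    - [0.16,-1,0.03]
    - [0.16,-1,0.03]
  claw: [1,1,1,1,1,1,1,1,1,1]

```text
clock: 1.9
position: [0.3891, -0.3367, 0.2147]
tcp_rot: [-3.101, 0.5, 0.001]
wrist_force: [0.6, 0.3, 1.0]
gripper_width: 1.003
```

apply_moves:
  dr:
    - [0,0,0]
    - [0,0,0]
    - [0,0,0]
    - [0,0,0]
    - [0,0,0]
    - [0,0,0]
    - [0,0,0]
    - [0,0,0]
    - [0,0,0]
    - [0,0,0]
  travel:
    - [0.16,-1,0.03]
    - [0.16,-1,0.03]
    - [0.16,-1,0.03]
    - [0.16,-1,0.03]
    - [0.16,-1,0.03]
    - [0.16,-1,0.03]
    - [0.16,-1,0.03]
    - [0.16,-1,0.03]
    - [0.16,-1,0.03]
    - [0.16,-1,0.03]
  claw: [1,1,1,1,1,1,1,1,1,1]

```text
clock: 2.9
position: [0.5057, -0.1122, 0.2072]
tcp_rot: [3.101, -0.501, -0.001]
wrist_force: [-0.3, -0.9, 1.0]
gripper_width: 1.001
```

apply_moves:
  dr:
    - [0,0,0]
    - [0,0,0]
    - [0,0,0]
    - [0,0,0]
    - [0,0,0]
    - [0,0,0]
    - [0,0,0]
    - [0,0,0]
    - [0,0,0]
    - [0,0,0]
  travel:
    - [0.15,-1,0.03]
    - [0.15,-1,0.03]
    - [0.15,-1,0.03]
    - [0.15,-1,0.03]
    - [0.15,-1,0.03]
    - [0.15,-1,0.03]
    - [0.15,-1,0.03]
    - [0.15,-1,0.03]
    - [0.15,-1,0.03]
    - [0.15,-1,0.03]
  claw: [1,1,1,1,1,1,1,1,1,1]

```text
clock: 3.9
position: [0.6199, 0.1132, 0.1996]
tcp_rot: [3.101, -0.501, -0.001]
wrist_force: [0.7, 0.6, 0.0]
gripper_width: 1.001
```

```bash
python3 pl.py 631.7 138.5 200 -18.4; cat > w.py <<'E'
import sys
from plant import manip
from h import *
n=sys.argv[1]; cam=sys.argv[2] if len(sys.argv)>2 else 'wrist'
m=manip.camera_model(cam); im,d=manip.grab_frame(cam)
cv2.imwrite(f"pics/{n}.png",im[:,:,::-1]); np.savez(f"pics/{n}.npz",im=im,d=d,**{k:np.array(v) for k,v in m.items()})
print(m['xyz'],np.round(R.from_rotvec(m['orientation']).as_matrix(),2).tolist())
E
python3 w.py w1
```

```text
t 3.90 pos [619.9 113.2 199.6] yaw -18.34 tilt 0.04 grip 1.001 F [0.7 0.6 0. ] j7 -2.27
turn units [0.   0.01 0.01] then travel units [ 0.13 -1.11 -0.02] rows 2.0 n for turn 1.0
2 x [ 0.064 -0.555 -0.009]
[0.6885926  0.08961774 0.361232  ] [[-0.31, -0.91, -0.26], [-0.95, 0.3, 0.08], [0.0, 0.27, -0.96]]
```

View pics/w1.png

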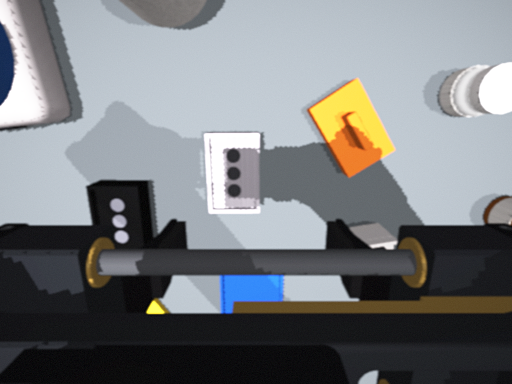

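The wrist view shows the silver block at (233,172) with its marks at (233,156), (233,173) and (234,190), the black block at (120,220) and the small cover at (352,128). I'll measure these from the wrist image too.

```bash
python3 - <<'E'
from h import *
im,d,m=load('pics/w1.npz'); P=cloud(d,m)
V=im.max(2)
s=np.s_[145:202,222:246]
b=blobs(V[s]<90,(222,145),60,400); Q=onplane(np.array([x[0] for x in b]),.026,m)*1000; print(np.round(Q,1),[x[1] for x in b])
e=Q[0]-Q[-1]; print(Q.mean(0),np.degrees(np.arctan2(e[1],e[0])))
q=P[120:222,195:270].reshape(-1,3); q=q[q[:,2]>.031]; print(rect(q[:,:2]),np.median(q[:,2]))
q=P[75:185,300:400].reshape(-1,3); q=q[(q[:,2]>.02)]; print('cov',rect(q[:,:2]),np.median(q[:,2]))
q=q[(q[:,2]>.045)]; print('bar',rect(q[:,:2]),np.median(q[:,2]))
E
```

```text
[[650.8 130.8]
 [630.3 137.5]
 [609.8 144.2]] [np.int32(135), np.int32(129), np.int32(124)]
[630.30985255 137.46883546] -18.141709295416135
(array([630.7, 138.3]), array([96. , 61.7]), -18.2) 0.03348526086678982
cov (array([634.7, -12.3]), array([96.5, 62.7]), 14.9) 0.023801429823887887
bar (array([635., -12.]), array([43.9, 12.6]), 15.0) 0.04933304268953487
```

Wrist and top views agree to within about 1.5 mm, so I'm descending on the silver block with the tip at z≈12 mm.

```bash
python3 pl.py 630.6 138 12 -18.2
```

```text
t 3.95 pos [620.3 117.9 199.1] yaw -18.10 tilt 0.15 grip 1.000 F [-3.   2.2 -0.9] j7 -2.27
turn units [-0.02  0.01  0.02] then travel units [ 0.14 -0.89  7.49] rows 8.0 n for turn 1.0
8 x [ 0.018 -0.111  0.936]
```

apply_moves:
  dr:
    - [0,0,0]
    - [0,0,0]
    - [0,0,0]
    - [0,0,0]
    - [0,0,0]
    - [0,0,0]
    - [0,0,0]
    - [0,0,0]
    - [0,0,0]
  travel:
    - [0.05,-0.54,0]
    - [0.05,-0.54,0]
    - [0,0,1]
    - [0,0,1]
    - [0,0,1]
    - [0,0,1]
    - [0,0,1]
    - [0,0,0.8]
    - [0,0,0]
  claw: [1,1,1,1,1,1,1,1,1]

```text
clock: 4.85
position: [0.6289, 0.1366, 0.052]
tcp_rot: [3.099, -0.501, -0.007]
wrist_force: [-1.2, -0.7, 0.2]
gripper_width: 1.001
```

```bash
python3 pl.py 630.6 138 12 -18.2;python3 w.py w2
```

```text
t 4.85 pos [628.9 136.6  52. ] yaw -18.35 tilt 0.29 grip 1.001 F [-1.2 -0.7  0.2] j7 -2.35
turn units [ 0.03  0.04 -0.03] then travel units [ 0.05 -0.08  1.6 ] rows 2.0 n for turn 1.0
2 x [ 0.024 -0.038  0.801]
[0.69816914 0.1131444  0.21345661] [[-0.32, -0.91, -0.26], [-0.95, 0.3, 0.08], [0.0, 0.27, -0.96]]
```

View pics/w2.png

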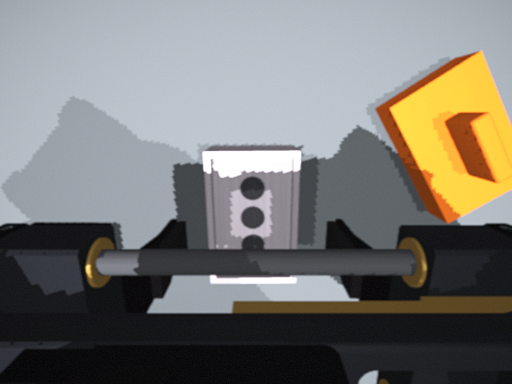

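The silver block sits at column 253, centred between the fingers at 175 and 340. Closing.

apply_moves:
  dr:
    - [0,0,0]
    - [0,0,0]
    - [0,0,0]
    - [0,0,0]
    - [0,0,0]
    - [0,0,0]
    - [0,0,0]
    - [0,0,0]
  travel:
    - [0.03,-0.04,0.8]
    - [0.02,-0.04,0.75]
    - [0,0,0]
    - [0,0,0]
    - [0,0,0]
    - [0,0,0]
    - [0,0,0]
    - [0,0,0]
  claw: [1,1,1,0,0,0,0,0]
  newtons: 40

```text
clock: 5.7
position: [0.6327, 0.1386, 0.017]
tcp_rot: [3.101, -0.501, 0.001]
wrist_force: [-0.6, -2.1, 4.3]
gripper_width: 0.709
```

```bash
python3 pl.py 449.9 176.6 140 -18.9
```

```text
t 5.70 pos [632.7 138.6  17. ] yaw -18.34 tilt 0.05 grip 0.709 F [-0.6 -2.1  4.3] j7 -2.37
turn units [ 0.   -0.01  0.09] then travel units [-7.41  0.93 -4.92] rows 8.0 n for turn 1.0
8 x [-0.927  0.116 -0.615]
```

The grip is at 61.7 mm, as it should be, but the tip is at 17 mm, which is higher than I planned. I'll open, drop 5 mm and grip again for better purchase.

apply_moves:
  dr:
    - [0,0,0]
    - [0,0,0]
    - [0,0,0]
    - [0,0,0]
    - [0,0,0]
    - [0,0,0]
    - [0,0,0]
    - [0,0,0]
    - [0,0,0]
  travel:
    - [0,0,0]
    - [0,0,0]
    - [0,0,0.2]
    - [0,0,0]
    - [0,0,0]
    - [0,0,0]
    - [0,0,0]
    - [0,0,0]
    - [0,0,0]
  claw: [0.85,0.85,0.85,0.85,0,0,0,0,0]
  newtons: 40

```text
clock: 6.6
position: [0.6324, 0.1388, 0.0113]
tcp_rot: [3.101, -0.5, 0.0]
wrist_force: [0.1, 1.0, -0.0]
gripper_width: 0.708
```

apply_moves:
  dr:
    - [0,0,0]
    - [0,0,0]
    - [0,0,0]
    - [0,0,0]
    - [0,0,0]
  travel:
    - [0,0,-0.5]
    - [0,0,-1]
    - [0,0,-1]
    - [0,0,-1]
    - [0,0,-1]
  claw: [0,0,0,0,0]

```text
clock: 7.1
position: [0.632, 0.1386, 0.1251]
tcp_rot: [3.101, -0.5, -0.001]
wrist_force: [0.3, -0.2, -5.4]
gripper_width: 0.708
```

```bash
python3 pl.py 449.9 176.6 80 -18.9;python3 w.py w3; python3 - <<'E'
from h import *
im,d,m=load('pics/top0.npz'); P=cloud(d,m)
im,d,m=load('pics/w3.npz')
E
```

```text
t 7.10 pos [632.  138.6 125.1] yaw -18.32 tilt 0.04 grip 0.708 F [ 0.3 -0.2 -5.4] j7 -2.33
turn units [0.  0.  0.1] then travel units [-7.38  0.92  1.81] rows 8.0 n for turn 1.0
8 x [-0.923  0.115  0.226]
[0.70058788 0.11509702 0.28684782] [[-0.31, -0.91, -0.26], [-0.95, 0.3, 0.08], [0.0, 0.27, -0.96]]
```

View pics/w3.png

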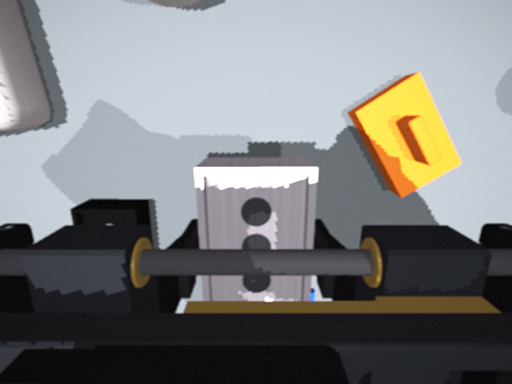

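The block is held level. Carrying it to the blue tray.

apply_moves:
  dr:
    - [0,0,0.1]
    - [0,0,0]
    - [0,0,0]
    - [0,0,0]
    - [0,0,0]
    - [0,0,0]
    - [0,0,0]
    - [0,0,0]
    - [0,0,0]
    - [0,0,0]
  travel:
    - [-0.9,0.1,0]
    - [-0.9,0.1,0]
    - [-0.9,0.1,0]
    - [-0.9,0.12,0]
    - [-0.9,0.12,0.3]
    - [-0.9,0.12,0.4]
    - [-0.9,0.12,0.4]
    - [-0.9,0.12,0.4]
    - [-0.1,0,0.3]
    - [0,0,0]
  claw: [0,0,0,0,0,0,0,0,0,0]

```text
clock: 8.15
position: [0.4514, 0.1762, 0.0779]
tcp_rot: [3.098, -0.515, -0.002]
wrist_force: [1.0, -0.1, -5.1]
gripper_width: 0.709
```

```bash
python3 pl.py 451 176.5 20 -18.9; python3 w.py w4;python3 w.py t4 top
```

```text
t 8.15 pos [451.4 176.2  77.9] yaw -18.88 tilt 0.09 grip 0.709 F [ 1.  -0.1 -5.1] j7 -2.47
turn units [0.01 0.01 0.  ] then travel units [-0.02 -0.01  2.32] rows 3.0 n for turn 1.0
3 x [-0.007 -0.002  0.772]
[0.51996713 0.15203736 0.23958057] [[-0.32, -0.91, -0.26], [-0.95, 0.31, 0.09], [0.0, 0.27, -0.96]]
[0.34016159 0.04805559 1.23383407] [[0.02, -1.0, 0.1], [-1.0, -0.02, 0.01], [-0.01, -0.1, -1.0]]
```

View pics/w4.png

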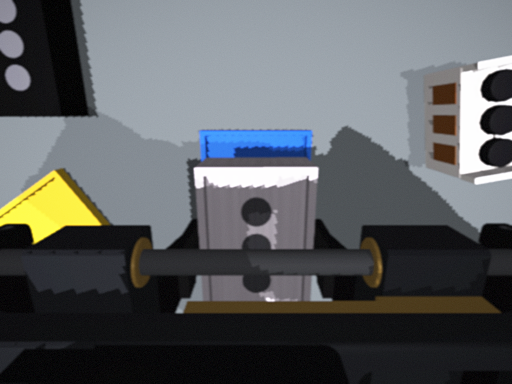

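View pics/t4.png

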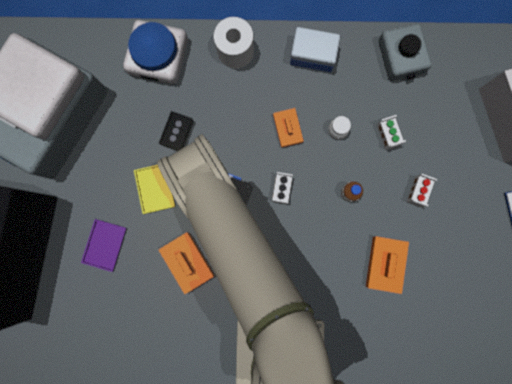

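The blue tray's far edge runs from (200,131) to (312,130), and the block is centred over it. I'll check that edge numerically.

```bash
python3 - <<'E'
from h import *
im,d,m=load('pics/w4.npz')
Q=onplane([[200,131],[312,130]],.010,m)*1000; print(Q,np.linalg.norm(Q[0]-Q[1]))
a=np.radians(-18.9); print('far edge expected mid',449.9+62*np.cos(a),176.6+62*np.sin(a),'seen',Q.mean(0))
P=cloud(d,m); q=P[150:260,190:320].reshape(-1,3); q=q[(q[:,2]>.085)&(q[:,2]<.103)]; print(rect(q[:,:2]),np.median(q[:,2]))
E
```

```text
[[521.00717848 198.4055924 ]
 [492.76795944 113.54275478]] 89.43799361461562
far edge expected mid 508.55729224730777 156.51712007171474 seen [506.88756896 155.97417359]
(array([472.1, 169.2]), array([75.4, 49.9]), 71.6) 0.09258985580989137
```

apply_moves:
  dr:
    - [0,0,0]
    - [0,0,0]
    - [0,0,0]
    - [0,0,0]
    - [0,0,0]
    - [0,0,0]
  travel:
    - [0,0,0.5]
    - [0,0,0.7]
    - [0,0,0.6]
    - [0,0,0.4]
    - [0,0,0.2]
    - [0,0,0]
  claw: [0,0,0,0,0,0]

```text
clock: 8.85
position: [0.4523, 0.1763, 0.0182]
tcp_rot: [3.098, -0.517, -0.001]
wrist_force: [-1.8, -0.3, -5.4]
gripper_width: 0.708
```

```bash
python3 pl.py 451 176.5 15 -18.9
```

```text
t 8.85 pos [452.3 176.3  18.2] yaw -18.93 tilt 0.05 grip 0.708 F [-1.8 -0.3 -5.4] j7 -2.53
turn units [ 0.    0.01 -0.01] then travel units [-0.05  0.01  0.13] rows 1.0 n for turn 1.0
1 x [-0.052  0.011  0.128]
```

apply_moves:
  dr:
    - [0,0,0]
    - [0,0,0]
    - [0,0,0]
    - [0,0,0]
    - [0,0,0]
    - [0,0,0]
    - [0,0,0]
  travel:
    - [-0.06,0,0.1]
    - [-0.04,0,0.02]
    - [0,0,0]
    - [0,0,0]
    - [0,0,0]
    - [0,0,0]
    - [0,0,0]
  claw: [0,0,0,0,0.85,0.85,0.85]

```text
clock: 9.55
position: [0.4506, 0.1775, 0.0163]
tcp_rot: [-3.098, 0.517, -0.002]
wrist_force: [-0.4, -0.4, 0.3]
gripper_width: 0.831
```

apply_moves:
  dr:
    - [0,0,0]
    - [0,0,0]
    - [0,0,0]
    - [0,0,0]
    - [0,0,0]
    - [0,0,0]
    - [0,0,0]
    - [0,0,0]
  travel:
    - [0,0,-0.4]
    - [0,0,-1]
    - [0,0,-1]
    - [0,0,-1]
    - [0,0,-1]
    - [0,0,-1]
    - [0,0,-1]
    - [0,0,-1]
  claw: [0.9,1,1,1,1,1,1,1]

```text
clock: 10.35
position: [0.4499, 0.1774, 0.2028]
tcp_rot: [-3.099, 0.516, -0.001]
wrist_force: [0.1, -0.1, 0.4]
gripper_width: 0.996
```

```bash
python3 pl.py 622.4 -289.8 200 19.7
```

```text
t 10.35 pos [449.9 177.4 202.8] yaw -18.91 tilt 0.06 grip 0.996 F [ 0.1 -0.1  0.4] j7 -2.40
turn units [-0.   -0.01 -6.43] then travel units [ 0.2  19.92  0.11] rows 20.0 n for turn 7.0
20 x [0.01  0.996 0.006]
```

apply_moves:
  dr:
    - [0,0,-0.92]
    - [0,0,-0.92]
    - [0,0,-0.92]
    - [0,0,-0.92]
    - [0,0,-0.92]
    - [0,0,-0.92]
    - [0,0,-0.91]
  travel:
    - [0,0,0]
    - [0,0,0]
    - [0,0,0]
    - [0,0,0]
    - [0,0,0]
    - [0,0,0]
    - [0,0,0]
  claw: [1,1,1,1,1,1,1]

```text
clock: 11.05
position: [0.45, 0.1774, 0.2017]
tcp_rot: [-3.094, -0.543, -0.001]
wrist_force: [-0.2, 0.5, 0.1]
gripper_width: 1.001
```

apply_moves:
  dr:
    - [0,0,0]
    - [0,0,0]
    - [0,0,0]
    - [0,0,0]
    - [0,0,0]
    - [0,0,0]
    - [0,0,0]
    - [0,0,0]
    - [0,0,0]
    - [0,0,0]
  travel:
    - [0.01,1,0]
    - [0.01,1,0]
    - [0.01,1,0]
    - [0.01,1,0]
    - [0.01,1,0]
    - [0.01,1,0]
    - [0.01,1,0]
    - [0.01,1,0]
    - [0.01,1,0]
    - [0.01,1,0]
  claw: [1,1,1,1,1,1,1,1,1,1]

```text
clock: 12.05
position: [0.5368, -0.0581, 0.2018]
tcp_rot: [3.095, 0.537, 0.001]
wrist_force: [0.7, 0.3, 0.7]
gripper_width: 1.006
```

apply_moves:
  dr:
    - [0,0,0]
    - [0,0,0]
    - [0,0,0]
    - [0,0,0]
    - [0,0,0]
    - [0,0,0]
    - [0,0,0]
    - [0,0,0]
    - [0,0,0]
    - [0,0,0]
  travel:
    - [-0.1,1,0]
    - [-0.1,1,0]
    - [-0.1,1,0]
    - [-0.1,1,0]
    - [-0.1,1,0]
    - [-0.1,1,0]
    - [-0.1,1,0]
    - [-0.1,1,0]
    - [-0.1,1,0]
    - [-0.1,0.5,0]
  claw: [1,1,1,1,1,1,1,1,1,1]

```text
clock: 13.05
position: [0.5927, -0.2916, 0.2014]
tcp_rot: [3.095, 0.533, 0.0]
wrist_force: [-0.4, 0.2, 0.3]
gripper_width: 0.997
```

```bash
python3 pl.py 622.4 -289.8 200 19.7; python3 w.py w5;python3 w.py t5 top
python3 - <<'E'
from h import *
im,d,m=load('pics/t5.npz'); P=cloud(d,m)
w=30;u,v=219,194
Q=P[v-w:v+w,u-w:u+w].reshape(-1,3); q=Q[Q[:,2]>.018]; print('silver in blue',rect(q[:,:2]),np.percentile(q[:,2],[50,90]))
E
```

```text
t 13.05 pos [ 592.7 -291.6  201.4] yaw 19.54 tilt 0.04 grip 0.997 F [-0.4  0.2  0.3] j7 -0.91
turn units [ 0.01 -0.   -0.03] then travel units [1.14 0.33 0.05] rows 2.0 n for turn 1.0
2 x [0.572 0.166 0.027]
[ 0.66064976 -0.26745777  0.36310702] [[0.33, -0.91, -0.25], [-0.94, -0.32, -0.09], [0.0, 0.27, -0.96]]
[0.34016159 0.04805559 1.23383407] [[0.02, -1.0, 0.1], [-1.0, -0.02, 0.01], [-0.01, -0.1, -1.0]]
silver in blue (array([451., 177.]), array([96.3, 62.3]), -18.7) [0.03104173 0.03854146]
```

View pics/w5.png

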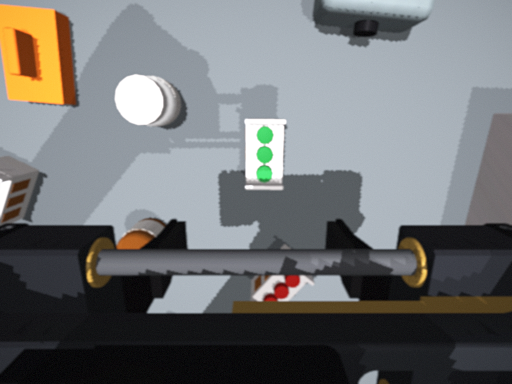

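View pics/t5.png

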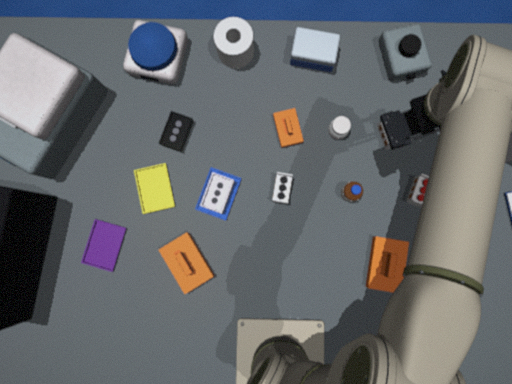

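The silver block sits home at (451,177) with its top at 38 mm. Now I'll measure the green rack at (265,154) in the wrist view.

```bash
cat > rk.py <<'E'
import sys
from h import *
n,u0,u1,v0,v1,col=sys.argv[1],*map(int,sys.argv[2:6]),sys.argv[6]; z0=float(sys.argv[7]) if len(sys.argv)>7 else 0
im,d,m=load(f'pics/{n}.npz'); P=cloud(d,m)
hsv=cv2.cvtColor(im,cv2.COLOR_RGB2HSV).astype(int); H,S=hsv[...,0],hsv[...,1]
s=np.s_[v0:v1,u0:u1]
mk=(abs(H-65)<20) if col=='g' else ((H<10)|(H>170))
mk=(mk&(S>120))[s]
b=blobs(mk,(u0,v0),60,5000); Q=onplane(np.array([x[0] for x in b]),z0+.053,m)*1000; c=Q.mean(0); e=np.linalg.svd(Q-c)[2][0]
print('caps',np.round(Q,1).tolist(),np.round(c,1),'ang %.1f'%((np.degrees(np.arctan2(e[1],e[0]))+90)%180-90))
p=P[s].reshape(-1,3); q=p[(p[:,2]>z0+.041)]; print('rack',rect(q[:,:2]),np.percentile(q[:,2],[50,95]))
E
python3 rk.py w5 235 300 110 198 g; python3 pl.py 622.4 -289.8 200 19.7
```

```text
caps [[642.5, -284.3], [622.4, -291.1], [602.2, -298.1]] [ 622.4 -291.1] ang 18.9
rack (array([ 621.8, -291. ]), array([76.3, 41.9]), 18.9) [0.04467099 0.05774801]
t 13.15 pos [ 592.4 -291.1  201. ] yaw 19.51 tilt 0.02 grip 1.001 F [-1.2  0.3 -0.3] j7 -0.91
turn units [ 0.    0.   -0.03] then travel units [1.15 0.35 0.04] rows 2.0 n for turn 1.0
2 x [0.575 0.177 0.019]
```

apply_moves:
  dr:
    - [0,0,0.1]
    - [0,0,0]
    - [0,0,0]
    - [0,0,0]
    - [0,0,0]
    - [0,0,0]
    - [0,0,0]
    - [0,0,0]
    - [0,0,0]
    - [0,0,0]
  travel:
    - [0.56,0.2,0]
    - [0.56,0.2,0]
    - [0,0,1]
    - [0,0,1]
    - [0,0,1]
    - [0,0,1]
    - [0,0,0.8]
    - [0,0,0.2]
    - [0,0,0]
    - [0,0,0]
  claw: [1,1,1,1,1,1,1,1,1,1]

```text
clock: 14.15
position: [0.6234, -0.2892, 0.0774]
tcp_rot: [3.097, 0.521, 0.003]
wrist_force: [0.3, 0.3, -0.0]
gripper_width: 1.003
```

```bash
python3 pl.py 622 -291 14 18.9; python3 w.py w6
```

```text
t 14.15 pos [ 623.4 -289.2   77.4] yaw 19.08 tilt 0.11 grip 1.003 F [ 0.3  0.3 -0. ] j7 -0.96
turn units [ 0.01 -0.02  0.03] then travel units [-0.08  0.05  2.54] rows 3.0 n for turn 1.0
3 x [-0.025  0.017  0.846]
[ 0.69129687 -0.26555814  0.23930886] [[0.33, -0.91, -0.25], [-0.95, -0.31, -0.09], [0.0, 0.27, -0.96]]
```

View pics/w6.png

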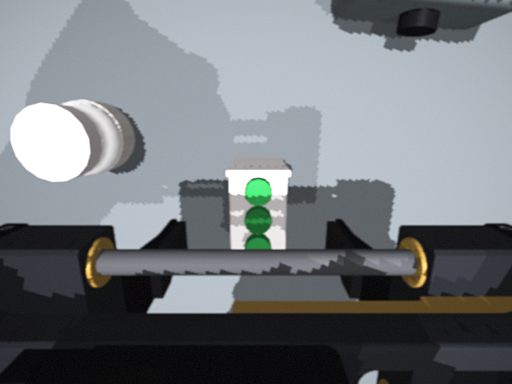

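The green rack is centred between the fingers at column 258 and the jar is clear on the left. Going down to grip it.

apply_moves:
  dr:
    - [0,0,0.03]
    - [0,0,0]
    - [0,0,0]
    - [0,0,0]
    - [0,0,0]
  travel:
    - [-0.05,0.05,0.9]
    - [-0.03,0,0.9]
    - [0,0,0.7]
    - [0,0,0]
    - [0,0,0]
  claw: [1,1,1,1,1]

```text
clock: 14.7
position: [0.6215, -0.2914, 0.0141]
tcp_rot: [3.099, 0.515, 0.001]
wrist_force: [1.0, -0.4, 0.4]
gripper_width: 0.997
```

```bash
python3 pl.py 622 -291 14 18.9
```

```text
t 14.70 pos [ 621.5 -291.4   14.1] yaw 18.88 tilt 0.04 grip 0.997 F [ 1.  -0.4  0.4] j7 -0.97
turn units [ 0.   -0.01 -0.  ] then travel units [ 0.02 -0.01  0.  ] rows 1.0 n for turn 1.0
1 x [ 0.022 -0.009  0.004]
```

apply_moves:
  dr:
    - [0,0,0]
    - [0,0,0]
    - [0,0,0]
    - [0,0,0]
    - [0,0,0]
    - [0,0,0]
    - [0,0,0]
  travel:
    - [0,0,0]
    - [0,0,0]
    - [0,0,0]
    - [0,0,0]
    - [0,0,0]
    - [0,0,0]
    - [0,0,0]
  claw: [0.4,0.4,0.4,0.4,0.4,0.4,0.4]
  newtons: 25

```text
clock: 15.4
position: [0.6211, -0.2915, 0.0133]
tcp_rot: [3.099, 0.515, 0.0]
wrist_force: [-0.1, -0.4, -0.3]
gripper_width: 0.483
```

apply_moves:
  dr:
    - [0,0,0]
    - [0,0,0]
    - [0,0,0]
    - [0,0,0]
    - [0,0,0]
    - [0,0,0]
    - [0,0,0]
    - [0,0,0]
  travel:
    - [0,0,-0.4]
    - [0,0,-1]
    - [0,0,-1]
    - [0,0,-1]
    - [0,0,-1]
    - [0,0,-1]
    - [0,0,-1]
    - [0,0,-1]
  claw: [0.4,0.4,0.4,0.4,0.4,0.4,0.4,0.4]

```text
clock: 16.2
position: [0.6209, -0.2913, 0.2001]
tcp_rot: [3.099, 0.515, 0.0]
wrist_force: [0.0, -0.0, -1.5]
gripper_width: 0.477
```

apply_moves:
  dr:
    - [0,0,0.9]
    - [0,0,0.9]
    - [0,0,0.9]
    - [0,0,0.9]
    - [0,0,0.9]
    - [0,0,0.9]
    - [0,0,0.85]
  travel:
    - [0,0,0]
    - [0,0,0]
    - [0,0,0]
    - [0,0,0]
    - [0,0,0]
    - [0,0,0]
    - [0,0,0]
  claw: [0.4,0.4,0.4,0.4,0.4,0.4,0.4]

```text
clock: 16.9
position: [0.621, -0.2912, 0.1989]
tcp_rot: [-3.099, 0.514, -0.0]
wrist_force: [0.0, 0.3, -2.2]
gripper_width: 0.479
```

```bash
python3 pl.py 450.5 177 190 -18.7
```

```text
t 16.90 pos [ 621.  -291.2  198.9] yaw -18.84 tilt 0.01 grip 0.479 F [ 0.   0.3 -2.2] j7 -1.56
turn units [-0.   -0.   -0.02] then travel units [-12.46 -15.55   0.36] rows 16.0 n for turn 1.0
16 x [-0.779 -0.972  0.022]
```

apply_moves:
  dr:
    - [0,0,0]
    - [0,0,0]
    - [0,0,0]
    - [0,0,0]
    - [0,0,0]
    - [0,0,0]
    - [0,0,0]
    - [0,0,0]
    - [0,0,0]
    - [0,0,0]
  travel:
    - [-0.78,-0.97,0.02]
    - [-0.78,-0.97,0.02]
    - [-0.78,-0.97,0.02]
    - [-0.78,-0.97,0.02]
    - [-0.78,-0.97,0.02]
    - [-0.78,-0.97,0.02]
    - [-0.78,-0.97,0.02]
    - [-0.78,-0.97,0.02]
    - [-0.78,-0.97,0.02]
    - [-0.78,-0.97,0.02]
  claw: [0.4,0.4,0.4,0.4,0.4,0.4,0.4,0.4,0.4,0.4]

```text
clock: 17.9
position: [0.5131, 0.0019, 0.194]
tcp_rot: [3.1, -0.508, 0.001]
wrist_force: [1.1, -0.1, -1.7]
gripper_width: 0.479
```

apply_moves:
  dr:
    - [0,0,0]
    - [0,0,0]
    - [0,0,0]
    - [0,0,0]
    - [0,0,0]
    - [0,0,0]
    - [0,0,0]
    - [0,0,0]
    - [0,0,0]
    - [0,0,0]
  travel:
    - [-0.78,-0.97,0.02]
    - [-0.78,-0.97,0.02]
    - [-0.78,-0.97,0.02]
    - [-0.78,-0.97,0.02]
    - [-0.78,-0.97,0.02]
    - [-0.78,-0.97,0.02]
    - [0,0,1]
    - [0,0,1]
    - [0,0,0]
    - [0,0,0]
  claw: [0.4,0.4,0.4,0.4,0.4,0.4,0.4,0.4,0.4,0.4]

```text
clock: 18.9
position: [0.4494, 0.1759, 0.1411]
tcp_rot: [3.1, -0.509, -0.0]
wrist_force: [0.1, 0.2, -0.9]
gripper_width: 0.485
```

```bash
python3 pl.py 450.5 177 44 -18.7; python3 w.py w7
```

```text
t 18.90 pos [449.4 175.9 141.1] yaw -18.64 tilt 0.01 grip 0.485 F [ 0.1  0.2 -0.9] j7 -2.41
turn units [0.   0.   0.01] then travel units [ 0.03 -0.06  3.88] rows 4.0 n for turn 1.0
4 x [ 0.007 -0.014  0.971]
[0.51783461 0.15193844 0.30286212] [[-0.32, -0.91, -0.25], [-0.95, 0.31, 0.09], [0.0, 0.27, -0.96]]
```

View pics/w7.png

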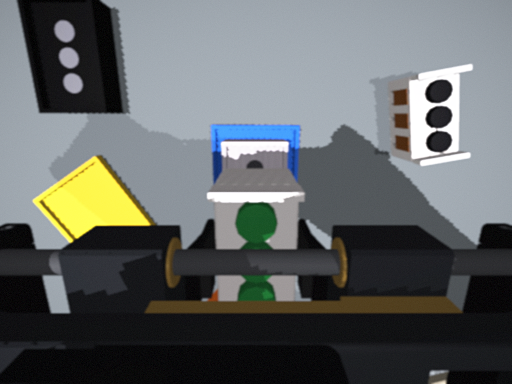

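```bash
python3 - <<'E'
from h import *
im,d,m=load('pics/w7.npz'); P=cloud(d,m)
q=P[110:195,190:320].reshape(-1,3); q=q[(q[:,2]>.032)&(q[:,2]<.042)]
print(len(q),np.median(q[:,2]),rect(q[:,:2]))
a=np.radians(-18.7); ex=np.array([np.cos(a),np.sin(a)]); ey=np.array([-np.sin(a),np.cos(a)])
x=q[:,:2]@ex*1000; y=q[:,:2]@ey*1000
print('far edge',x.max(),'-> centre x',x.max()-48,'y range',y.min(),y.max(),'centre',(y.min()+y.max())/2)
for t in ([450.5,177],[449.4,175.9]): print('tcp',np.array(t)@ex,np.array(t)@ey)
q=P[150:300,190:320].reshape(-1,3); q=q[(q[:,2]>.17)&(q[:,2]<.19)]
x=q[:,:2]@ex*1000; y=q[:,:2]@ey*1000; print('rack',x.min(),x.max(),'->c',x.max()-38,(y.min()+y.max())/2, np.median(q[:,2]))
# black block too
q=P[0:125,10:140].reshape(-1,3); q=q[(q[:,2]>.030)&(q[:,2]<.045)]; print('black',rect(q[:,:2]))
E
```

```text
511 0.03751126044972286 (array([482.3, 165.6]), array([62. , 26.2]), 72.3)
far edge 416.2893007031889 -> centre x 368.2893007031889 y range 280.6466188426971 342.6398389723391 centre 311.64322890751805
tcp 369.9697307909213 312.0923714198943
tcp 369.28047377504487 310.6977658247294
rack 343.7614406220649 409.09110616671023 ->c 371.09110616671023 310.16741054509157 0.17660400294140782
black (array([616.1, 297.6]), array([91.1, 64.5]), -18.7)
```

The offsets are small: the rack needs −2.8 mm along the tool's x and 1.4 mm the other way along its y. Lowering with that correction.

apply_moves:
  dr:
    - [0,0,0]
    - [0,0,0]
    - [0,0,0]
    - [0,0,0]
    - [0,0,0]
    - [0,0,0]
    - [0,0,0]
  travel:
    - [-0.11,-0.06,0.6]
    - [0,0,0.9]
    - [0,0,0.8]
    - [0,0,0.6]
    - [0,0,0.5]
    - [0,0,0.3]
    - [0,0,0]
  claw: [0.4,0.4,0.4,0.4,0.4,0.4,0.4]

```text
clock: 19.65
position: [0.4473, 0.1781, 0.0476]
tcp_rot: [3.1, -0.509, -0.001]
wrist_force: [1.3, 0.0, -1.3]
gripper_width: 0.478
```

```bash
python3 pl.py 446.3 177.6 44 -18.7
```

```text
t 19.65 pos [447.3 178.1  47.6] yaw -18.64 tilt 0.03 grip 0.478 F [ 1.3  0.  -1.3] j7 -2.48
turn units [0.   0.   0.01] then travel units [-0.03  0.03  0.14] rows 1.0 n for turn 1.0
1 x [-0.03   0.032  0.145]
```

apply_moves:
  dr:
    - [0,0,0]
    - [0,0,0]
    - [0,0,0]
    - [0,0,0]
    - [0,0,0]
    - [0,0,0]
    - [0,0,0]
  travel:
    - [0,0,0.1]
    - [0,0,0.05]
    - [0,0,0]
    - [0,0,0]
    - [0,0,0]
    - [0,0,0]
    - [0,0,0]
  claw: [0.4,0.4,0.4,0.4,0.65,0.65,0.65]

```text
clock: 20.35
position: [0.4474, 0.1783, 0.0442]
tcp_rot: [-3.1, 0.508, -0.001]
wrist_force: [-0.0, 0.7, 0.0]
gripper_width: 0.625
```

apply_moves:
  dr:
    - [0,0,0]
    - [0,0,0]
    - [0,0,0]
    - [0,0,0]
    - [0,0,0]
    - [0,0,0]
    - [0,0,0]
    - [0,0,0]
  travel:
    - [0,0,-0.3]
    - [0,0,-1]
    - [0,0,-1]
    - [0,0,-1]
    - [0,0,-1]
    - [0,0,-1]
    - [0,0,-1]
    - [0,0,-0.5]
  claw: [0.75,0.8,0.9,1,1,1,1,1]

```text
clock: 21.15
position: [0.4479, 0.1787, 0.2167]
tcp_rot: [-3.099, 0.508, -0.005]
wrist_force: [0.5, -0.5, -0.0]
gripper_width: 0.991
```

```bash
python3 pl.py 618 297 200 -19
```

```text
t 21.15 pos [447.9 178.7 216.7] yaw -18.62 tilt 0.18 grip 0.991 F [ 0.5 -0.5 -0. ] j7 -2.39
turn units [-0.02 -0.03  0.06] then travel units [ 4.89 -6.69  0.67] rows 7.0 n for turn 1.0
7 x [ 0.699 -0.956  0.095]
```

Joint 7 would reach about −2.61 at the black block, past its limit, so I'll use the half-turned grasp at yaw ≈161°. First I'll check the green rack from the top.

apply_moves:
  dr:
    - [0,0,-1]
    - [0,0,-1]
    - [0,0,-1]
    - [0,0,-1]
    - [0,0,-1]
    - [0,0,-1]
    - [0,0,-1]
    - [0,0,-1]
    - [0,0,-1]
    - [0,0,-1]
  travel:
    - [0,0,0]
    - [0,0,0]
    - [0,0,0]
    - [0,0,0]
    - [0,0,0]
    - [0,0,0]
    - [0,0,0]
    - [0,0,0]
    - [0,0,0]
    - [0,0,0]
  claw: [1,1,1,1,1,1,1,1,1,1]

```text
clock: 22.15
position: [0.447, 0.1782, 0.2137]
tcp_rot: [2.937, 1.116, -0.001]
wrist_force: [0.2, -0.4, 0.9]
gripper_width: 0.998
```

apply_moves:
  dr:
    - [0,0,-1]
    - [0,0,-1]
    - [0,0,-1]
    - [0,0,-1]
    - [0,0,-1]
    - [0,0,-1]
    - [0,0,-1]
    - [0,0,-1]
    - [0,0,-1]
    - [0,0,-1]
  travel:
    - [0,0,0]
    - [0,0,0]
    - [0,0,0]
    - [0,0,0]
    - [0,0,0]
    - [0,0,0]
    - [0,0,0]
    - [0,0,0]
    - [0,0,0]
    - [0,0,0]
  claw: [1,1,1,1,1,1,1,1,1,1]

```text
clock: 23.15
position: [0.447, 0.1782, 0.2137]
tcp_rot: [-1.985, -2.435, 0.001]
wrist_force: [1.0, 0.3, -0.2]
gripper_width: 0.998
```

apply_moves:
  dr:
    - [0,0,-1]
    - [0,0,-1]
    - [0,0,-1]
    - [0,0,-1]
    - [0,0,-1]
    - [0,0,-1]
    - [0,0,-1]
    - [0,0,-1]
    - [0,0,-1]
    - [0,0,-1]
  travel:
    - [0,0,0]
    - [0,0,0]
    - [0,0,0]
    - [0,0,0]
    - [0,0,0]
    - [0,0,0]
    - [0,0,0]
    - [0,0,0]
    - [0,0,0]
    - [0,0,0]
  claw: [1,1,1,1,1,1,1,1,1,1]

```text
clock: 24.15
position: [0.447, 0.1782, 0.2137]
tcp_rot: [-0.501, -3.101, 0.0]
wrist_force: [0.3, -0.1, -0.3]
gripper_width: 0.998
```

```bash
python3 pl.py 618 297 200 161; python3 w.py w8
```

```text
t 24.15 pos [447.  178.2 213.7] yaw 161.63 tilt 0.03 grip 0.998 F [ 0.3 -0.1 -0.3] j7 0.76
turn units [-0.  -0.   0.1] then travel units [-4.92  6.72  0.55] rows 7.0 n for turn 1.0
7 x [-0.703  0.96   0.079]
[0.37608886 0.20090712 0.37554059] [[0.32, 0.91, 0.25], [0.95, -0.3, -0.09], [-0.0, 0.27, -0.96]]
```

View pics/w8.png

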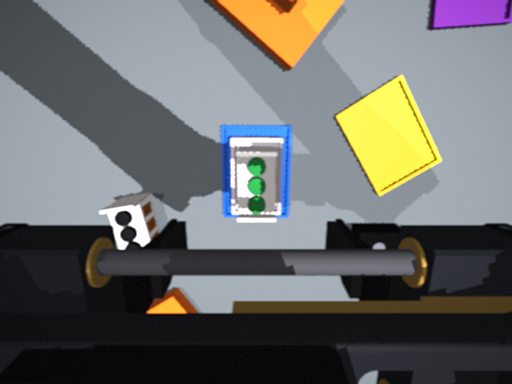

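The green rack stands in the silver block in the blue tray at (256,175), with the yellow tray at (388,135). I'll measure both.

```bash
python3 rk.py w8 215 300 120 225 g 0.03;  python3 - <<'E'
from h import *
im,d,m=load('pics/w8.npz'); P=cloud(d,m)
hsv=cv2.cvtColor(im,cv2.COLOR_RGB2HSV).astype(int);H,S=hsv[...,0],hsv[...,1]
print('yellow',rectplane((abs(H-28)<8)[60:210,320:460]&(S[60:210,320:460]>110),.009,m,(320,60)))
q=P[115:240,200:310].reshape(-1,3)
for lo,hi in((.032,.042),(.083,.095)):
    p=q[(q[:,2]>lo)&(q[:,2]<hi)]; print(lo,rect(p[:,:2]),np.median(p[:,2]))
E
```

```text
caps [[446.4, 177.4]] [446.4 177.4] ang 0.0
rack (array([448.1, 176.4]), array([76.3, 42.1]), -18.6) [0.07477559 0.08772368]
yellow (array([459.7, 352.2]), array([128.6,  94. ]), 14.1)
0.032 (array([448.5, 176.1]), array([96.6, 62.1]), -18.8) 0.03751392654248237
0.083 (array([448.2, 176.6]), array([76.3, 41. ]), -18.7) 0.08432262326491827
```

Step 2 is confirmed: the rack is at (448.1,176.4), the block at (448.5,176.1), and the deck is at 74.8 mm. On to the black block.

apply_moves:
  dr:
    - [0,0,0.1]
    - [0,0,0]
    - [0,0,0]
    - [0,0,0]
    - [0,0,0]
    - [0,0,0]
    - [0,0,0]
    - [0,0,0]
    - [0,0,0]
  travel:
    - [-0.7,0.96,0]
    - [-0.7,0.96,0]
    - [-0.7,0.96,0]
    - [-0.7,0.96,0]
    - [-0.7,0.96,0]
    - [-0.7,0.96,0]
    - [-0.7,0.96,0.3]
    - [0,0,0.3]
    - [0,0,0]
  claw: [1,1,1,1,1,1,1,1,1]

```text
clock: 25.1
position: [0.6173, 0.2967, 0.1968]
tcp_rot: [-0.526, -3.094, 0.003]
wrist_force: [-0.4, -0.3, 0.5]
gripper_width: 0.997
```

```bash
python3 pl.py 618 297 12 161; python3 w.py w9; python3 - <<'E'
from h import *
im,d,m=load('pics/w9.npz'); P=cloud(d,m)
q=P[90:250,190:330].reshape(-1,3); q=q[(q[:,2]>.030)&(q[:,2]<.04)]; print(rect(q[:,:2]),np.median(q[:,2]))
E
```

```text
t 25.10 pos [617.3 296.7 196.8] yaw 160.72 tilt 0.20 grip 0.997 F [-0.4 -0.3  0.5] j7 0.56
turn units [-0.02 -0.03 -0.05] then travel units [-0.02  0.02  7.39] rows 8.0 n for turn 1.0
8 x [-0.003  0.002  0.924]
[0.54720063 0.32069014 0.35873375] [[0.33, 0.91, 0.25], [0.94, -0.32, -0.09], [-0.0, 0.27, -0.96]]
(array([617.6, 295.9]), array([96.3, 62.2]), -18.9) 0.03353846457485016
```

View pics/w9.png

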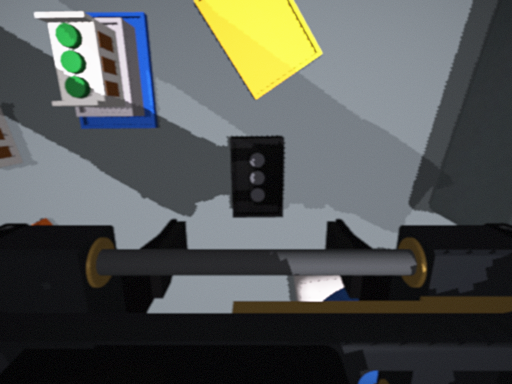

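The black block is at (617.6, 295.9) and measures 96.3x62.2. Descending.

apply_moves:
  dr:
    - [0,0,-0.05]
    - [0,0,0]
    - [0,0,0]
    - [0,0,0]
    - [0,0,0]
    - [0,0,0]
    - [0,0,0]
    - [0,0,0]
    - [0,0,0]
    - [0,0,0]
  travel:
    - [-0.03,0.05,0.6]
    - [0,0,1]
    - [0,0,1]
    - [0,0,1]
    - [0,0,1]
    - [0,0,1]
    - [0,0,1]
    - [0,0,0.5]
    - [0,0,0]
    - [0,0,0]
  claw: [1,1,1,1,1,1,1,1,1,1]

```text
clock: 26.15
position: [0.6195, 0.2978, 0.0226]
tcp_rot: [0.517, 3.098, 0.001]
wrist_force: [-0.4, -0.2, 0.7]
gripper_width: 0.995
```

```bash
python3 pl.py 617.6 295.9 12 161.1
```

```text
t 26.15 pos [619.5 297.8  22.6] yaw 161.06 tilt 0.06 grip 0.995 F [-0.4 -0.2  0.7] j7 0.51
turn units [ 0.01  0.01 -0.01] then travel units [ 0.05 -0.1   0.42] rows 1.0 n for turn 1.0
1 x [ 0.049 -0.097  0.422]
```

apply_moves:
  dr:
    - [0,0,0]
    - [0,0,0]
    - [0,0,0]
    - [0,0,0]
    - [0,0,0]
    - [0,0,0]
    - [0,0,0]
    - [0,0,0]
  travel:
    - [0.05,-0.1,0.3]
    - [0,0,0.12]
    - [0,0,0]
    - [0,0,0]
    - [0,0,0]
    - [0,0,0]
    - [0,0,0]
    - [0,0,0]
  claw: [1,1,1,0,0,0,0,0]
  newtons: 40

```text
clock: 26.95
position: [0.6173, 0.2961, 0.0112]
tcp_rot: [0.516, 3.099, 0.001]
wrist_force: [0.5, 1.7, -1.2]
gripper_width: 0.709
```

apply_moves:
  dr:
    - [0,0,0]
    - [0,0,0]
    - [0,0,0]
    - [0,0,0]
    - [0,0,0]
  travel:
    - [0,0,-0.4]
    - [0,0,-1]
    - [0,0,-1]
    - [0,0,-1]
    - [0,0,-1]
  claw: [0,0,0,0,0]

```text
clock: 27.45
position: [0.6167, 0.2953, 0.1221]
tcp_rot: [-0.516, -3.098, 0.001]
wrist_force: [0.9, -0.0, -4.4]
gripper_width: 0.706
```

```bash
python3 pl.py 460 352 150 194.1
```

```text
t 27.45 pos [616.7 295.3 122.1] yaw 161.07 tilt 0.07 grip 0.706 F [ 0.9 -0.  -4.4] j7 0.54
turn units [-0.01 -0.01 -5.5 ] then travel units [ 5.53  3.73 -1.12] rows 6.0 n for turn 6.0
6 x [ 0.921  0.621 -0.186]
```

apply_moves:
  dr:
    - [0,0,-0.92]
    - [0,0,-0.92]
    - [0,0,-0.92]
    - [0,0,-0.92]
    - [0,0,-0.92]
    - [0,0,-0.9]
  travel:
    - [0,0,-0.2]
    - [0,0,0]
    - [0,0,0]
    - [0,0,0]
    - [0,0,0]
    - [0,0,0]
  claw: [0,0,0,0,0,0]

```text
clock: 28.05
position: [0.6168, 0.2953, 0.126]
tcp_rot: [0.391, -3.116, 0.001]
wrist_force: [-0.4, -0.2, -4.3]
gripper_width: 0.707
```

apply_moves:
  dr:
    - [0,0,0]
    - [0,0,0]
    - [0,0,0]
    - [0,0,0]
    - [0,0,0]
    - [0,0,0]
    - [0,0,0]
    - [0,0,0]
    - [0,0,0]
  travel:
    - [0.92,0.62,0]
    - [0.92,0.62,0]
    - [0.92,0.62,0]
    - [0.92,0.62,0]
    - [0.92,0.62,0]
    - [0.92,0.62,0]
    - [0,0,0.8]
    - [0,0,0]
    - [0,0,0]
  claw: [0,0,0,0,0,0,0,0,0]

```text
clock: 28.95
position: [0.4611, 0.3515, 0.1061]
tcp_rot: [0.383, -3.117, 0.002]
wrist_force: [-0.2, 0.1, -3.3]
gripper_width: 0.714
```

```bash
python3 pl.py 460 352 15 194.1; python3 w.py w10
```

```text
t 28.95 pos [461.1 351.5 106.1] yaw -165.98 tilt 0.07 grip 0.714 F [-0.2  0.1 -3.3] j7 0.87
turn units [-0.01 -0.01 -0.01] then travel units [0.04 0.03 3.65] rows 4.0 n for turn 1.0
4 x [0.009 0.007 0.911]
[0.38856162 0.33346182 0.26792853] [[-0.24, 0.93, 0.26], [0.97, 0.23, 0.06], [-0.0, 0.27, -0.96]]
```

View pics/w10.png

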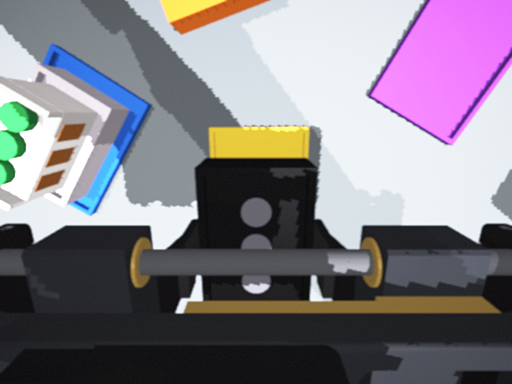

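```bash
python3 - <<'E'
from h import *
im,d,m=load('pics/w10.npz')
Q=onplane([[208.5,127],[309,126.5]],.010,m)*1000; e=Q[1]-Q[0]; print(Q,np.linalg.norm(e))
a=np.radians(14.1); print('tray centre',Q.mean(0)+62*np.array([np.cos(a),np.sin(a)]), np.degrees(np.arctan2(e[1],e[0]))-90)
E
```

```text
[[410.43226441 294.77225641]
 [388.26275296 381.82927737]] 89.83547259073949
tray centre [459.47957363 353.40489762] 14.286993713522449
```

apply_moves:
  dr:
    - [0,0,0]
    - [0,0,0]
    - [0,0,0]
    - [0,0,0]
    - [0,0,0]
    - [0,0,0]
    - [0,0,0]
  travel:
    - [0,0,0.6]
    - [0,0,0.9]
    - [0,0,0.9]
    - [0,0,0.6]
    - [0,0,0.35]
    - [0,0,0]
    - [0,0,0]
  claw: [0,0,0,0,0,0,0]

```text
clock: 29.7
position: [0.4611, 0.3528, 0.0229]
tcp_rot: [-0.385, 3.117, 0.001]
wrist_force: [-0.1, 0.7, -3.9]
gripper_width: 0.705
```

```bash
python3 pl.py 460 352 15 194.1
```

```text
t 29.70 pos [461.1 352.8  22.9] yaw -165.93 tilt 0.05 grip 0.705 F [-0.1  0.7 -3.9] j7 0.81
turn units [ 0.    0.01 -0.01] then travel units [ 0.05 -0.02  0.31] rows 1.0 n for turn 1.0
1 x [ 0.051 -0.021  0.315]
```

apply_moves:
  dr:
    - [0,0,0]
    - [0,0,0]
    - [0,0,0]
    - [0,0,0]
    - [0,0,0]
    - [0,0,0]
    - [0,0,0]
    - [0,0,0]
  travel:
    - [0.05,0,0.2]
    - [0,0,0.08]
    - [0,0,0.03]
    - [0,0,0]
    - [0,0,0]
    - [0,0,0]
    - [0,0,0]
    - [0,0,0]
  claw: [0,0,0,0,0,0.85,0.85,0.85]

```text
clock: 30.5
position: [0.4598, 0.3523, 0.0146]
tcp_rot: [-0.385, 3.117, 0.001]
wrist_force: [-0.6, 0.8, 0.1]
gripper_width: 0.836
```

apply_moves:
  dr:
    - [0,0,0]
    - [0,0,0]
    - [0,0,0]
    - [0,0,0]
    - [0,0,0]
    - [0,0,0]
    - [0,0,0]
    - [0,0,0]
    - [0,0,0]
  travel:
    - [0,0,-0.4]
    - [0,0,-1]
    - [0,0,-1]
    - [0,0,-1]
    - [0,0,-1]
    - [0,0,-1]
    - [0,0,-1]
    - [0,0,-1]
    - [0,0,0]
  claw: [0.9,1,1,1,1,1,1,1,1]

```text
clock: 31.4
position: [0.4606, 0.3536, 0.2039]
tcp_rot: [-0.384, 3.113, 0.004]
wrist_force: [0.4, 0.2, 0.3]
gripper_width: 1.001
```

```bash
python3 w.py w11; python3 pl.py 466 -371 200 161;  python3 - <<'E'
from h import *
im,d,m=load('pics/w11.npz'); P=cloud(d,m)
q=P[90:250,190:330].reshape(-1,3); q=q[(q[:,2]>.033)&(q[:,2]<.045)]; print(rect(q[:,:2]),np.median(q[:,2]))
hsv=cv2.cvtColor(im,cv2.COLOR_RGB2HSV).astype(int);H,S=hsv[...,0],hsv[...,1]
s=np.s_[90:250,190:330];print('yellow',rectplane((abs(H-28)<8)[s]&(S[s]>110),.009,m,(190,90)))
E
```

```text
[0.38721147 0.33465635 0.36516943] [[-0.24, 0.93, 0.27], [0.97, 0.23, 0.07], [0.0, 0.27, -0.96]]
t 31.45 pos [460.1 352.9 201.8] yaw -165.92 tilt 0.21 grip 1.000 F [ 0.  -0.2 -0.3] j7 0.92
turn units [0.02 0.03 5.51] then travel units [ -9.65 -27.3    0.07] rows 28.0 n for turn 6.0
28 x [-0.345 -0.975  0.003]
(array([459.2, 351.1]), array([95.8, 62.1]), 14.1) 0.0374976987236163
yellow (array([459.3, 352.7]), array([124.6,  91.7]), 14.1)
```

View pics/w11.png

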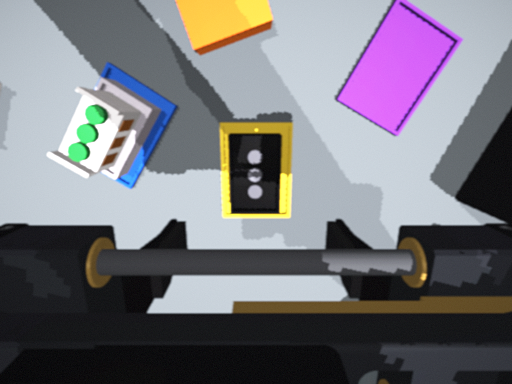

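The black block is home at (459.2,351.1) with its rim at 37.5 mm. Next, the red rack.

apply_moves:
  dr:
    - [0,0,0.92]
    - [0,0,0.92]
    - [0,0,0.92]
    - [0,0,0.92]
    - [0,0,0.92]
    - [0,0,0.9]
  travel:
    - [0,0,0]
    - [0,0,0]
    - [0,0,0]
    - [0,0,0]
    - [0,0,0]
    - [0,0,0]
  claw: [1,1,1,1,1,1]

```text
clock: 32.05
position: [0.4591, 0.3518, 0.1988]
tcp_rot: [-0.522, -3.097, 0.001]
wrist_force: [-1.2, -0.8, -0.1]
gripper_width: 0.998
```

apply_moves:
  dr:
    - [0,0,0]
    - [0,0,0]
    - [0,0,0]
    - [0,0,0]
    - [0,0,0]
    - [0,0,0]
    - [0,0,0]
    - [0,0,0]
    - [0,0,0]
    - [0,0,0]
  travel:
    - [-0.35,-1,0]
    - [-0.35,-1,0]
    - [-0.35,-1,0]
    - [-0.35,-1,0]
    - [-0.35,-1,0]
    - [-0.35,-1,0]
    - [-0.35,-1,0]
    - [-0.35,-1,0]
    - [-0.35,-1,0]
    - [-0.35,-1,0]
  claw: [1,1,1,1,1,1,1,1,1,1]

```text
clock: 33.05
position: [0.4606, 0.086, 0.199]
tcp_rot: [-0.517, -3.098, 0.001]
wrist_force: [0.8, 0.1, -0.7]
gripper_width: 0.999
```

apply_moves:
  dr:
    - [0,0,0]
    - [0,0,0]
    - [0,0,0]
    - [0,0,0]
    - [0,0,0]
    - [0,0,0]
    - [0,0,0]
    - [0,0,0]
    - [0,0,0]
    - [0,0,0]
  travel:
    - [-0.35,-1,0]
    - [-0.35,-1,0]
    - [-0.35,-1,0]
    - [-0.35,-1,0]
    - [-0.35,-1,0]
    - [-0.35,-1,0]
    - [-0.35,-1,0]
    - [-0.35,-1,0]
    - [-0.35,-1,0]
    - [-0.35,-1,0]
  claw: [1,1,1,1,1,1,1,1,1,1]

```text
clock: 34.05
position: [0.4622, -0.1785, 0.1989]
tcp_rot: [-0.516, -3.098, -0.0]
wrist_force: [0.7, 0.0, -0.9]
gripper_width: 1.001
```

apply_moves:
  dr:
    - [0,0,0]
    - [0,0,0]
    - [0,0,0]
    - [0,0,0]
    - [0,0,0]
    - [0,0,0]
    - [0,0,0]
    - [0,0,0]
  travel:
    - [-0.35,-1,0]
    - [-0.35,-1,0]
    - [-0.35,-1,0]
    - [-0.35,-1,0]
    - [-0.35,-1,0]
    - [-0.35,-1,0]
    - [-0.35,-1,0]
    - [0,0,0]
  claw: [1,1,1,1,1,1,1,1]

```text
clock: 34.85
position: [0.4622, -0.3665, 0.1983]
tcp_rot: [-0.523, -3.096, 0.001]
wrist_force: [-0.3, -0.5, -1.1]
gripper_width: 0.997
```

```bash
python3 w.py w12; python3 pl.py 466 -371 200 161
```

```text
[ 0.39186239 -0.34273749  0.360207  ] [[0.33, 0.91, 0.25], [0.94, -0.32, -0.09], [-0.0, 0.27, -0.96]]
t 34.90 pos [ 462.9 -364.3  198.4] yaw 160.92 tilt 0.10 grip 1.001 F [-0.7  1.8  0.2] j7 1.81
turn units [ 0.   -0.02 -0.01] then travel units [-0.2  -0.22 -0.06] rows 1.0 n for turn 1.0
1 x [-0.204 -0.215 -0.063]
```

View pics/w12.png

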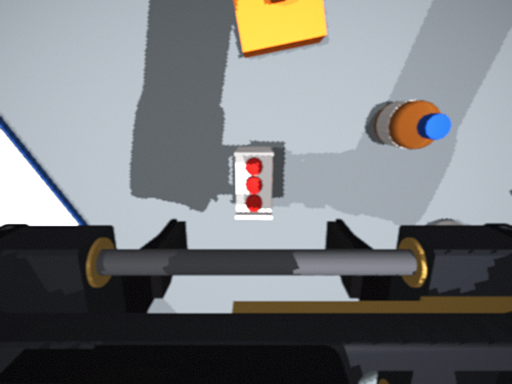

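The red rack is at (254,184) in the wrist view and the bottle at (412,124) is well clear.

```bash
python3 rk.py w12 215 295 135 228 r
```

```text
caps [[463.3, -370.9]] [ 463.3 -370.9] ang 0.0
rack (array([ 464.2, -372. ]), array([75.9, 42. ]), -19.5) [0.04504263 0.05748076]
```

apply_moves:
  dr:
    - [0,0,0.07]
    - [0,0,0]
    - [0,0,0]
    - [0,0,0]
    - [0,0,0]
    - [0,0,0]
    - [0,0,0]
    - [0,0,0]
  travel:
    - [-0.14,-0.25,0]
    - [0,0,1]
    - [0,0,1]
    - [0,0,1]
    - [0,0,1]
    - [0,0,0.7]
    - [0,0,0]
    - [0,0,0]
  claw: [1,1,1,1,1,1,1,1]

```text
clock: 35.7
position: [0.4657, -0.3696, 0.0825]
tcp_rot: [0.527, 3.097, 0.0]
wrist_force: [0.0, -0.2, 0.7]
gripper_width: 1.004
```

```bash
python3 pl.py 464.2 -371.9 14 160.5
```

```text
t 35.70 pos [ 465.7 -369.6   82.5] yaw 160.69 tilt 0.01 grip 1.004 F [ 0.  -0.2  0.7] j7 1.80
turn units [0.   0.   0.03] then travel units [ 0.02 -0.11  2.74] rows 3.0 n for turn 1.0
3 x [ 0.008 -0.035  0.914]
```

apply_moves:
  dr:
    - [0,0,0.03]
    - [0,0,0]
    - [0,0,0]
    - [0,0,0]
    - [0,0,0]
  travel:
    - [0.02,-0.11,0.9]
    - [0,0,0.9]
    - [0,0,0.9]
    - [0,0,0]
    - [0,0,0]
  claw: [1,1,1,1,1]

```text
clock: 36.2
position: [0.4646, -0.3728, 0.016]
tcp_rot: [0.532, 3.095, -0.001]
wrist_force: [-0.3, 0.2, 0.8]
gripper_width: 1.0
```

```bash
python3 pl.py 464.2 -371.9 14 160.5
```

```text
t 36.20 pos [ 464.6 -372.8   16. ] yaw 160.48 tilt 0.08 grip 1.000 F [-0.3  0.2  0.8] j7 1.80
turn units [-0.    0.01 -0.  ] then travel units [0.03 0.03 0.08] rows 1.0 n for turn 1.0
1 x [0.028 0.027 0.08 ]
```

apply_moves:
  dr:
    - [0,0,0]
    - [0,0,0]
    - [0,0,0]
    - [0,0,0]
    - [0,0,0]
    - [0,0,0]
    - [0,0,0]
  travel:
    - [0,0,0]
    - [0,0,0]
    - [0,0,0]
    - [0,0,0]
    - [0,0,0]
    - [0,0,0]
    - [0,0,0]
  claw: [0.4,0.4,0.4,0.4,0.4,0.4,0.4]
  newtons: 25

```text
clock: 36.9
position: [0.4639, -0.3724, 0.0146]
tcp_rot: [0.533, 3.096, 0.0]
wrist_force: [0.6, 0.8, -0.2]
gripper_width: 0.48
```

apply_moves:
  dr:
    - [0,0,0]
    - [0,0,0]
    - [0,0,0]
    - [0,0,0]
    - [0,0,0]
    - [0,0,0]
    - [0,0,0]
    - [0,0,0]
  travel:
    - [0,0,-0.4]
    - [0,0,-1]
    - [0,0,-1]
    - [0,0,-1]
    - [0,0,-1]
    - [0,0,-1]
    - [0,0,-1]
    - [0,0,-1]
  claw: [0.4,0.4,0.4,0.4,0.4,0.4,0.4,0.4]

```text
clock: 37.7
position: [0.4636, -0.3724, 0.2013]
tcp_rot: [0.533, 3.096, -0.0]
wrist_force: [0.6, -2.0, -0.8]
gripper_width: 0.478
```

apply_moves:
  dr:
    - [0,0,-0.9]
    - [0,0,-0.95]
    - [0,0,-0.95]
    - [0,0,-0.95]
    - [0,0,-0.95]
    - [0,0,-0.9]
  travel:
    - [0,0,0]
    - [0,0,0]
    - [0,0,0]
    - [0,0,0]
    - [0,0,0]
    - [0,0,0]
  claw: [0.4,0.4,0.4,0.4,0.4,0.4]

```text
clock: 38.3
position: [0.4637, -0.3725, 0.2001]
tcp_rot: [0.391, -3.117, 0.0]
wrist_force: [0.5, 0.0, -1.2]
gripper_width: 0.483
```

```bash
python3 pl.py 459.2 351.1 195 194.1
```

```text
t 38.30 pos [ 463.7 -372.5  200.1] yaw -165.70 tilt 0.01 grip 0.483 F [ 0.5  0.  -1.2] j7 2.39
turn units [-0.   -0.    0.03] then travel units [-6.88 28.11  0.21] rows 29.0 n for turn 1.0
29 x [-0.237  0.969  0.007]
```

apply_moves:
  dr:
    - [0,0,0]
    - [0,0,0]
    - [0,0,0]
    - [0,0,0]
    - [0,0,0]
    - [0,0,0]
    - [0,0,0]
    - [0,0,0]
    - [0,0,0]
    - [0,0,0]
  travel:
    - [-0.24,0.97,0]
    - [-0.24,0.97,0]
    - [-0.24,0.97,0]
    - [-0.24,0.97,0]
    - [-0.24,0.97,0]
    - [-0.24,0.97,0]
    - [-0.24,0.97,0]
    - [-0.24,0.97,0]
    - [-0.24,0.97,0]
    - [-0.24,0.97,0]
  claw: [0.4,0.4,0.4,0.4,0.4,0.4,0.4,0.4,0.4,0.4]

```text
clock: 39.3
position: [0.4629, -0.1218, 0.2002]
tcp_rot: [-0.385, 3.118, -0.001]
wrist_force: [0.2, 0.4, -1.0]
gripper_width: 0.482
```

apply_moves:
  dr:
    - [0,0,0]
    - [0,0,0]
    - [0,0,0]
    - [0,0,0]
    - [0,0,0]
    - [0,0,0]
    - [0,0,0]
    - [0,0,0]
    - [0,0,0]
    - [0,0,0]
  travel:
    - [-0.24,0.97,0]
    - [-0.24,0.97,0]
    - [-0.24,0.97,0]
    - [-0.24,0.97,0]
    - [-0.24,0.97,0]
    - [-0.24,0.97,0]
    - [-0.24,0.97,0]
    - [-0.24,0.97,0]
    - [-0.24,0.97,0]
    - [-0.24,0.97,0]
  claw: [0.4,0.4,0.4,0.4,0.4,0.4,0.4,0.4,0.4,0.4]

```text
clock: 40.3
position: [0.4622, 0.1279, 0.2002]
tcp_rot: [-0.384, 3.117, -0.001]
wrist_force: [0.8, 0.3, -2.0]
gripper_width: 0.485
```

apply_moves:
  dr:
    - [0,0,0]
    - [0,0,0]
    - [0,0,0]
    - [0,0,0]
    - [0,0,0]
    - [0,0,0]
    - [0,0,0]
    - [0,0,0]
    - [0,0,0]
    - [0,0,0]
  travel:
    - [-0.24,0.97,0]
    - [-0.24,0.97,0]
    - [-0.24,0.97,0]
    - [-0.24,0.97,0]
    - [-0.24,0.97,0]
    - [-0.24,0.97,0]
    - [-0.24,0.97,0]
    - [-0.24,0.97,0]
    - [-0.24,0.97,0]
    - [0,0,0]
  claw: [0.4,0.4,0.4,0.4,0.4,0.4,0.4,0.4,0.4,0.4]

```text
clock: 41.3
position: [0.4603, 0.3552, 0.1999]
tcp_rot: [0.391, -3.117, -0.003]
wrist_force: [0.2, -0.5, -1.7]
gripper_width: 0.482
```

apply_moves:
  dr:
    - [0,0,0]
    - [0,0,0]
    - [0,0,0]
    - [0,0,0]
  travel:
    - [0,0,1]
    - [0,0,1]
    - [0,0,0]
    - [0,0,0]
  claw: [0.4,0.4,0.4,0.4]

```text
clock: 41.7
position: [0.4619, 0.3514, 0.1503]
tcp_rot: [0.384, -3.118, 0.001]
wrist_force: [-0.3, -0.1, -0.2]
gripper_width: 0.479
```

```bash
python3 pl.py 459.2 351.1 45 194.1; python3 w.py w13; python3 - <<'E'
from h import *
im,d,m=load('pics/w13.npz'); P=cloud(d,m)
a=np.radians(194.1); ex=np.array([np.cos(a),np.sin(a)]); ey=np.array([np.sin(a),-np.cos(a)])
def f(n,q,h): 
    x=q[:,:2]@ex*1000; y=q[:,:2]@ey*1000; print(n,len(q),'c along toolx %.1f tooly %.1f  w %.1f'%(x.max()-h,(y.min()+y.max())/2,np.ptp(y)))
q=P[110:195,190:320].reshape(-1,3); f('block',q[(q[:,2]>.032)&(q[:,2]<.042)],48)
q=P[150:300,190:320].reshape(-1,3); f('rack',q[(q[:,2]>.165)&(q[:,2]<.2)],38)
print('block earlier',np.array([459.2,351.1])@ex,np.array([459.2,351.1])@ey)
E
```

```text
t 41.70 pos [461.9 351.4 150.3] yaw -165.96 tilt 0.03 grip 0.479 F [-0.3 -0.1 -0.2] j7 0.90
turn units [-0.   -0.   -0.01] then travel units [0.11 0.01 4.21] rows 5.0 n for turn 1.0
5 x [0.022 0.003 0.842]
[0.38936243 0.3331705  0.31201302] [[-0.24, 0.93, 0.26], [0.97, 0.23, 0.06], [-0.0, 0.27, -0.96]]
block 597 c along toolx -530.9 tooly 228.7  w 62.0
rack 8743 c along toolx -533.1 tooly 227.6  w 64.4
block earlier -530.8984600568282 228.65405115433327
```

View pics/w13.png

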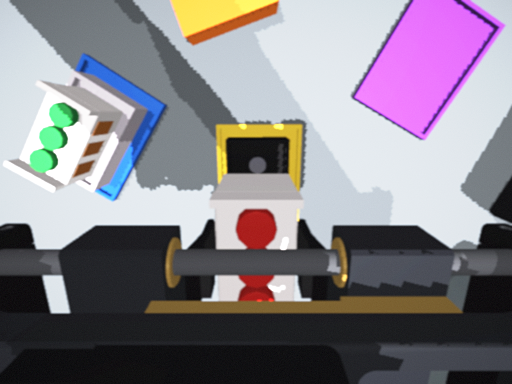

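apply_moves:
  dr:
    - [0,0,0]
    - [0,0,0]
    - [0,0,0]
    - [0,0,0]
    - [0,0,0]
    - [0,0,0]
    - [0,0,0]
    - [0,0,0]
  travel:
    - [0.1,0.02,0.6]
    - [0,0,0.9]
    - [0,0,0.9]
    - [0,0,0.8]
    - [0,0,0.5]
    - [0,0,0.35]
    - [0,0,0]
    - [0,0,0]
  claw: [0.4,0.4,0.4,0.4,0.4,0.4,0.4,0.4]

```text
clock: 42.55
position: [0.4595, 0.3522, 0.0489]
tcp_rot: [-0.385, 3.117, 0.001]
wrist_force: [0.4, -1.0, -1.1]
gripper_width: 0.482
```

```bash
python3 pl.py 459.5 351.2 45 194.1
```

```text
t 42.55 pos [459.5 352.2  48.9] yaw -165.93 tilt 0.05 grip 0.482 F [ 0.4 -1.  -1.1] j7 0.84
turn units [ 0.    0.01 -0.  ] then travel units [ 0.01 -0.04  0.16] rows 1.0 n for turn 1.0
1 x [ 0.009 -0.039  0.158]
```

apply_moves:
  dr:
    - [0,0,0]
    - [0,0,0]
    - [0,0,0]
    - [0,0,0]
    - [0,0,0]
    - [0,0,0]
    - [0,0,0]
    - [0,0,0]
  travel:
    - [0,-0.04,0.1]
    - [0,0,0.06]
    - [0,0,0]
    - [0,0,0]
    - [0,0,0]
    - [0,0,0]
    - [0,0,0]
    - [0,0,0]
  claw: [0.4,0.4,0.4,0.4,0.4,0.65,0.65,0.65]

```text
clock: 43.35
position: [0.4593, 0.3509, 0.0442]
tcp_rot: [0.385, -3.118, 0.0]
wrist_force: [-0.0, -0.5, 0.1]
gripper_width: 0.625
```

apply_moves:
  dr:
    - [0,0,0]
    - [0,0,0]
    - [0,0,0]
    - [0,0,0]
    - [0,0,0]
    - [0,0,0]
    - [0,0,0]
    - [0,0,0]
    - [0,0,0]
  travel:
    - [0,0,-0.3]
    - [0,0,-1]
    - [0,0,-1]
    - [0,0,-1]
    - [0,0,-1]
    - [0,0,-1]
    - [0,0,-1]
    - [0,0,-0.5]
    - [0,0,0]
  claw: [0.75,0.8,0.9,1,1,1,1,1,1]

```text
clock: 44.25
position: [0.4599, 0.3515, 0.2161]
tcp_rot: [-0.385, 3.115, 0.002]
wrist_force: [-0.8, 0.0, -0.7]
gripper_width: 1.001
```

```bash
python3 w.py w14; python3 rk.py w14 215 300 100 230 r 0.03; python3 pl.py 634.8 -12.2 220 194.9; python3 - <<'E'
from h import *
im,d,m=load('pics/w14.npz'); P=cloud(d,m)
q=P[90:250,190:330].reshape(-1,3); p=q[(q[:,2]>.033)&(q[:,2]<.042)]; print(rect(p[:,:2]),np.median(p[:,2]))
E
```

```text
[0.38697887 0.33290469 0.37758678] [[-0.24, 0.93, 0.26], [0.97, 0.23, 0.07], [0.0, 0.27, -0.96]]
caps [[458.3, 350.0]] [458.3 350. ] ang 0.0
rack (array([459.6, 349.9]), array([76., 42.]), 13.9) [0.07488945 0.08753806]
t 44.30 pos [459.5 351.  214.4] yaw -165.93 tilt 0.05 grip 1.000 F [ 0.7 -0.5 -0.3] j7 0.93
turn units [ 0.    0.01 -0.14] then travel units [ -3.04 -15.84  -0.22] rows 16.0 n for turn 1.0
16 x [-0.19  -0.99  -0.014]
(array([459.1, 351. ]), array([95.8, 62. ]), 14.1) 0.03746198287845234
```

View pics/w14.png

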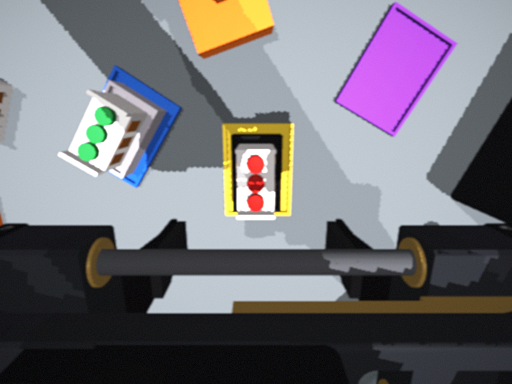

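The red rack is home at (459.6,349.9), with its deck at 74.9 mm. Now the small cover.

apply_moves:
  dr:
    - [0,0,-0.14]
    - [0,0,0]
    - [0,0,0]
    - [0,0,0]
    - [0,0,0]
    - [0,0,0]
    - [0,0,0]
    - [0,0,0]
    - [0,0,0]
    - [0,0,0]
  travel:
    - [-0.19,-0.99,0]
    - [-0.19,-0.99,0]
    - [-0.19,-0.99,0]
    - [-0.19,-0.99,0]
    - [-0.19,-0.99,0]
    - [-0.19,-0.99,0]
    - [-0.19,-0.99,0]
    - [-0.19,-0.99,0]
    - [-0.19,-0.99,0]
    - [-0.19,-0.99,0]
  claw: [1,1,1,1,1,1,1,1,1,1]

```text
clock: 45.3
position: [0.5683, 0.1225, 0.2124]
tcp_rot: [0.407, -3.113, 0.0]
wrist_force: [-0.6, -0.3, -0.6]
gripper_width: 1.001
```

apply_moves:
  dr:
    - [0,0,0]
    - [0,0,0]
    - [0,0,0]
    - [0,0,0]
    - [0,0,0]
    - [0,0,0]
    - [0,0,0]
    - [0,0,0]
    - [0,0,0]
  travel:
    - [-0.19,-0.99,0]
    - [-0.19,-0.99,0]
    - [-0.19,-0.99,0]
    - [-0.19,-0.99,0]
    - [-0.19,-0.99,0]
    - [-0.19,-0.99,0]
    - [0,0,1]
    - [0,0,0]
    - [0,0,0]
  claw: [1,1,1,1,1,1,1,1,1]

```text
clock: 46.2
position: [0.6335, -0.0118, 0.1881]
tcp_rot: [0.409, -3.112, -0.001]
wrist_force: [0.5, -0.2, 1.5]
gripper_width: 1.001
```

```bash
python3 pl.py 634.8 -12.2 28 194.9;python3 w.py w15; python3 - <<'E'
from h import *
im,d,m=load('pics/w15.npz'); P=cloud(d,m)
q=P[90:250,180:340].reshape(-1,3)
for lo,hi in((.02,.03),(.04,.06)):
    p=q[(q[:,2]>lo)&(q[:,2]<hi)]; print(lo,rect(p[:,:2]),np.median(p[:,2]))
E
```

```text
t 46.20 pos [633.5 -11.8 188.1] yaw -165.04 tilt 0.16 grip 1.001 F [ 0.5 -0.2  1.5] j7 1.63
turn units [ 0.01 -0.02  0.01] then travel units [-0.05 -0.03  6.4 ] rows 7.0 n for turn 1.0
7 x [-0.007 -0.004  0.915]
[ 0.5617015  -0.03131962  0.35005712] [[-0.26, 0.93, 0.26], [0.97, 0.25, 0.07], [0.0, 0.27, -0.96]]
0.02 (array([634.9, -13.1]), array([95.5, 62. ]), 14.8) 0.023578313633769332
0.04 (array([634.4, -12.8]), array([43.9, 11.3]), 14.8) 0.049410233388698155
```

View pics/w15.png

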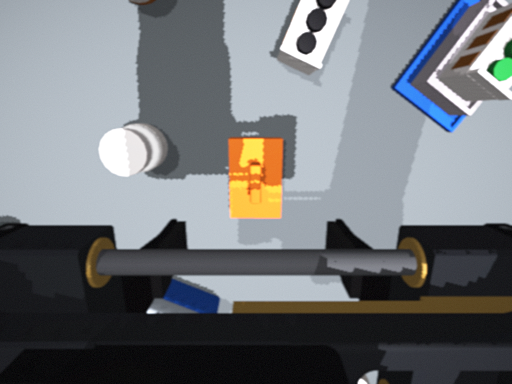

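The cover measures 95.5x62 with its bar at (634.4,−12.8), so this is the right one. Descending with the tips to about 28 mm, above the 24 mm roof.

apply_moves:
  dr:
    - [0,0,0]
    - [0,0,0]
    - [0,0,0]
    - [0,0,0]
    - [0,0,0]
    - [0,0,0]
    - [0,0,0]
    - [0,0,0]
    - [0,0,0]
  travel:
    - [-0.06,0.02,0.6]
    - [0,0,1]
    - [0,0,1]
    - [0,0,1]
    - [0,0,1]
    - [0,0,0.8]
    - [0,0,0.5]
    - [0,0,0]
    - [0,0,0]
  claw: [0.8,0.6,0.6,0.6,0.6,0.6,0.6,0.6,0.6]

```text
clock: 47.15
position: [0.6362, -0.0113, 0.0424]
tcp_rot: [-0.408, 3.114, -0.0]
wrist_force: [-0.6, -0.2, -0.1]
gripper_width: 0.602
```

```bash
python3 pl.py 634.6 -12.9 28 194.9
```

```text
t 47.15 pos [636.2 -11.3  42.4] yaw -165.07 tilt 0.05 grip 0.602 F [-0.6 -0.2 -0.1] j7 1.58
turn units [-0.    0.01  0.  ] then travel units [ 0.08 -0.05  0.58] rows 1.0 n for turn 1.0
1 x [ 0.077 -0.047  0.578]
```

apply_moves:
  dr:
    - [0,0,0]
    - [0,0,0]
    - [0,0,0]
    - [0,0,0]
  travel:
    - [0.08,-0.05,0.4]
    - [0,0,0.15]
    - [0,0,0]
    - [0,0,0]
  claw: [0.6,0.6,0.6,0.6]

```text
clock: 47.55
position: [0.6342, -0.0133, 0.0282]
tcp_rot: [-0.407, 3.115, -0.0]
wrist_force: [-0.1, 0.1, 0.0]
gripper_width: 0.598
```

```bash
python3 pl.py 634.6 -12.9 28 194.9
```

```text
t 47.55 pos [634.2 -13.3  28.2] yaw -165.10 tilt 0.01 grip 0.598 F [-0.1  0.1  0. ] j7 1.58
turn units [-0.  0.  0.] then travel units [-0.02  0.01  0.01] rows 1.0 n for turn 1.0
1 x [-0.019  0.012  0.008]
```

apply_moves:
  dr:
    - [0,0,0]
    - [0,0,0]
    - [0,0,0]
    - [0,0,0]
    - [0,0,0]
    - [0,0,0]
    - [0,0,0]
    - [0,0,0]
  travel:
    - [0,0,0]
    - [0,0,0]
    - [0,0,0]
    - [0,0,0]
    - [0,0,0]
    - [0,0,0]
    - [0,0,0]
    - [0,0,0]
  claw: [0,0,0,0,0,0,0,0]
  newtons: 25

```text
clock: 48.35
position: [0.6341, -0.0132, 0.0281]
tcp_rot: [0.408, -3.115, 0.0]
wrist_force: [-0.3, 0.2, 0.2]
gripper_width: 0.136
```

apply_moves:
  dr:
    - [0,0,0]
    - [0,0,0]
    - [0,0,0]
    - [0,0,0]
    - [0,0,0]
    - [0,0,0]
    - [0,0,0]
    - [0,0,0]
    - [0,0,0]
  travel:
    - [0,0,-0.4]
    - [0,0,-0.9]
    - [0,0,-1]
    - [0,0,-1]
    - [0,0,-1]
    - [0,0,-1]
    - [0,0,-1]
    - [0,0,-1]
    - [0,0,-0.4]
  claw: [0,0,0,0,0,0,0,0,0]

```text
clock: 49.25
position: [0.635, -0.013, 0.2239]
tcp_rot: [-0.407, 3.111, -0.001]
wrist_force: [-0.2, -0.2, -1.0]
gripper_width: 0.134
```

```bash
python3 pl.py 459.6 349.9 215 193.9;python3 w.py w16
```

```text
t 49.25 pos [635.  -13.  223.9] yaw -165.08 tilt 0.23 grip 0.134 F [-0.2 -0.2 -1. ] j7 1.64
turn units [-0.01  0.04  0.17] then travel units [ 3.32 15.78  0.36] rows 16.0 n for turn 1.0
16 x [0.208 0.986 0.022]
[ 0.56208003 -0.03242233  0.38534338] [[-0.26, 0.93, 0.26], [0.97, 0.25, 0.07], [-0.0, 0.27, -0.96]]
```

View pics/w16.png

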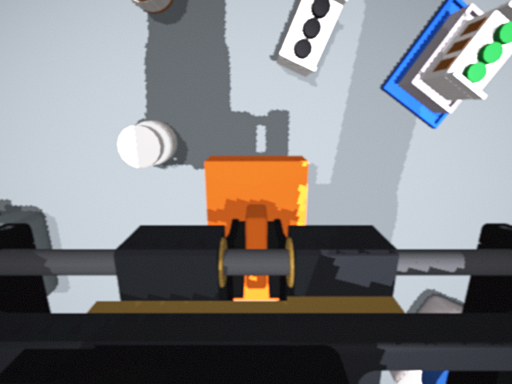

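The cover is held by its bar and is level and square. Carrying it to the red rack; its lower edge travels at about 195 mm, well above everything.

apply_moves:
  dr:
    - [0,0,0.17]
    - [0,0,0]
    - [0,0,0]
    - [0,0,0]
    - [0,0,0]
    - [0,0,0]
    - [0,0,0]
    - [0,0,0]
    - [0,0,0]
    - [0,0,0]
  travel:
    - [0.21,0.8,0]
    - [0.21,0.99,0]
    - [0.21,0.99,0]
    - [0.21,0.99,0]
    - [0.21,0.99,0]
    - [0.21,0.99,0]
    - [0.21,0.99,0]
    - [0.21,0.99,0]
    - [0.21,0.99,0]
    - [0.21,0.99,0]
  claw: [0,0,0,0,0,0,0,0,0,0]

```text
clock: 50.3
position: [0.5236, 0.2102, 0.2195]
tcp_rot: [0.38, -3.117, 0.001]
wrist_force: [-0.7, -0.1, -1.0]
gripper_width: 0.139
```

apply_moves:
  dr:
    - [0,0,0]
    - [0,0,0]
    - [0,0,0]
    - [0,0,0]
    - [0,0,0]
    - [0,0,0]
    - [0,0,0]
    - [0,0,0]
    - [0,0,0]
  travel:
    - [0.21,0.99,0]
    - [0.21,0.99,0]
    - [0.21,0.99,0]
    - [0.21,0.99,0]
    - [0.21,0.99,0]
    - [0.21,0.99,0]
    - [0,0.1,0.5]
    - [0,0,0]
    - [0,0,0]
  claw: [0,0,0,0,0,0,0,0,0]

```text
clock: 51.2
position: [0.4581, 0.3473, 0.2071]
tcp_rot: [0.378, -3.117, 0.002]
wrist_force: [0.8, -0.4, 0.4]
gripper_width: 0.137
```

```bash
python3 pl.py 459.6 349.9 96 193.9;python3 w.py w17
```

```text
t 51.20 pos [458.1 347.3 207.1] yaw -166.18 tilt 0.11 grip 0.137 F [ 0.8 -0.4  0.4] j7 0.93
turn units [-0.01 -0.01 -0.01] then travel units [-0.08  0.09  4.44] rows 5.0 n for turn 1.0
5 x [-0.017  0.018  0.889]
[0.38563971 0.3294734  0.3689551 ] [[-0.24, 0.94, 0.26], [0.97, 0.23, 0.06], [-0.0, 0.27, -0.96]]
```

View pics/w17.png

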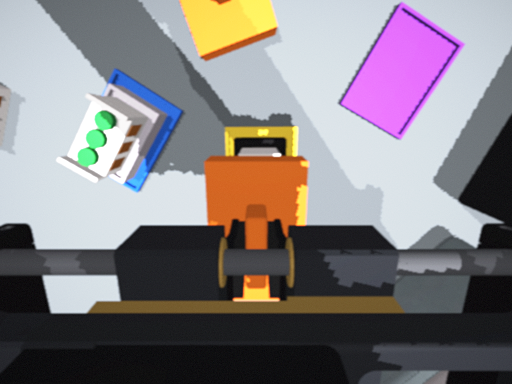

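apply_moves:
  dr:
    - [0,0,0]
    - [0,0,0]
    - [0,0,0]
    - [0,0,0]
    - [0,0,0]
    - [0,0,0]
    - [0,0,0]
  travel:
    - [-0.06,0.09,0.5]
    - [0,0,0.9]
    - [0,0,0.9]
    - [0,0,0.6]
    - [0,0,0.3]
    - [0,0,0]
    - [0,0,0]
  claw: [0,0,0,0,0,0,0]

```text
clock: 51.95
position: [0.459, 0.3515, 0.1288]
tcp_rot: [-0.379, 3.118, 0.001]
wrist_force: [0.4, -0.6, -1.6]
gripper_width: 0.141
```

```bash
python3 pl.py 459 349.7 96 193.9;python3 w.py w18;  python3 - <<'E'
from h import *
im,d,m=load('pics/w18.npz'); P=cloud(d,m)
a=np.radians(193.9); ex=np.array([np.cos(a),np.sin(a)]); ey=np.array([np.sin(a),-np.cos(a)])
q=P[120:260,180:340].reshape(-1,3); p=q[(q[:,2]>.112)&(q[:,2]<.13)]
x=p[:,:2]@ex*1000;y=p[:,:2]@ey*1000; print('cover c',np.percentile(x,99.8)-48,(np.percentile(y,.3)+np.percentile(y,99.7))/2,np.ptp(y),np.median(p[:,2]))
t=np.array([459.6,349.9]);print('rack',t@ex,t@ey)
E
```

```text
t 51.95 pos [459.  351.5 128.8] yaw -166.12 tilt 0.06 grip 0.141 F [ 0.4 -0.6 -1.6] j7 0.88
turn units [ 0.    0.01 -0.  ] then travel units [ 0.02 -0.07  1.31] rows 2.0 n for turn 1.0
2 x [ 0.009 -0.034  0.655]
[0.38629601 0.33325091 0.29040602] [[-0.24, 0.93, 0.26], [0.97, 0.23, 0.06], [-0.0, 0.27, -0.96]]
cover c -530.5852058791612 230.2959633865121 62.07521457602783 0.12419217705961788
rack -530.197086996131 229.24488858165859
```

View pics/w18.png

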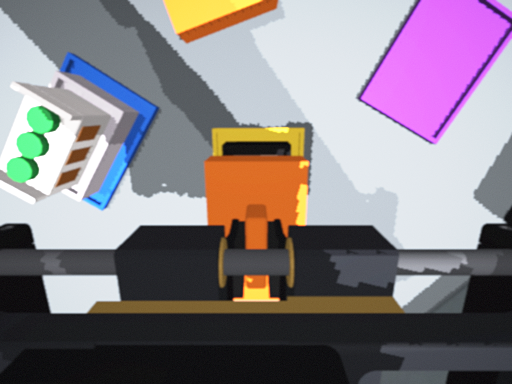

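Cover and rack centres agree to about 1 mm. Lowering.

apply_moves:
  dr:
    - [0,0,0]
    - [0,0,0]
    - [0,0,0]
    - [0,0,0]
    - [0,0,0]
    - [0,0,0]
  travel:
    - [0.02,-0.06,0.3]
    - [0,0,0.35]
    - [0,0,0.3]
    - [0,0,0.2]
    - [0,0,0]
    - [0,0,0]
  claw: [0,0,0,0,0,0]

```text
clock: 52.6
position: [0.4585, 0.3496, 0.0992]
tcp_rot: [0.38, -3.118, 0.0]
wrist_force: [0.5, 0.4, -1.2]
gripper_width: 0.135
```

```bash
python3 pl.py 459 349.7 96 193.9
```

```text
t 52.60 pos [458.5 349.6  99.2] yaw -166.11 tilt 0.01 grip 0.135 F [ 0.5  0.4 -1.2] j7 0.87
turn units [-0. -0. -0.] then travel units [-0.02 -0.    0.13] rows 1.0 n for turn 1.0
1 x [-0.02  -0.002  0.129]
```

apply_moves:
  dr:
    - [0,0,0]
    - [0,0,0]
    - [0,0,0]
    - [0,0,0]
  travel:
    - [0,0,0.08]
    - [0,0,0.05]
    - [0,0,0]
    - [0,0,0]
  claw: [0,0,0,0]

```text
clock: 53.0
position: [0.4586, 0.3496, 0.0961]
tcp_rot: [-0.38, 3.118, -0.0]
wrist_force: [0.2, -0.1, -0.8]
gripper_width: 0.138
```

apply_moves:
  dr:
    - [0,0,0]
    - [0,0,0]
    - [0,0,0]
    - [0,0,0]
  travel:
    - [0,0,0]
    - [0,0,0]
    - [0,0,0]
    - [0,0,0]
  claw: [0.4,0.4,0.4,0.4]

```text
clock: 53.4
position: [0.4586, 0.3496, 0.0961]
tcp_rot: [-0.38, 3.118, -0.0]
wrist_force: [-0.7, 0.2, 0.0]
gripper_width: 0.369
```

apply_moves:
  dr:
    - [0,0,0]
    - [0,0,0]
    - [0,0,0]
    - [0,0,0]
    - [0,0,0]
    - [0,0,0]
    - [0,0,0]
  travel:
    - [0,0,-0.4]
    - [0,0,-1]
    - [0,0,-1]
    - [0,0,-1]
    - [0,0,-1]
    - [0,0,-1]
    - [0,0,0]
  claw: [0.6,0.8,1,1,1,1,1]

```text
clock: 54.1
position: [0.4595, 0.351, 0.2354]
tcp_rot: [-0.379, 3.113, 0.004]
wrist_force: [0.1, 0.4, -0.4]
gripper_width: 0.944
```

```bash
python3 pl.py; python3 w.py w19;python3 w.py s19 scene; python3 - <<'E'
from h import *
im,d,m=load('pics/w19.npz'); P=cloud(d,m)
q=P[60:250,180:340].reshape(-1,3)
for lo,hi in((.085,.1),(.108,.13),(.033,.042)):
    p=q[(q[:,2]>lo)&(q[:,2]<hi)]; print(lo,rect(p[:,:2]),np.median(p[:,2]),np.std(p[:,2]))
E
```

```text
t 54.10 pos [459.5 351.  235.4] yaw -166.10 tilt 0.34 grip 0.944 F [ 0.1  0.4 -0.4] j7 0.93
[0.38609582 0.33226664 0.39671502] [[-0.24, 0.93, 0.27], [0.97, 0.23, 0.07], [0.0, 0.27, -0.96]]
[ 1.42622648 -0.30514766  0.88772932] [[0.36, 0.57, -0.73], [0.93, -0.23, 0.28], [-0.01, -0.78, -0.62]]
0.085 (array([459.6, 348.9]), array([96.1, 62.2]), 13.8) 0.0915596008130497 0.0007692811968879827
0.108 (array([459. , 349.1]), array([44.2, 11.3]), 13.6) 0.1173820172468876 0.0013778161007607032
0.033 (array([413.2, 339.7]), array([60.4,  1.3]), -76.1) 0.03642217692242383 0.0018958555058308359
```

View pics/w19.png

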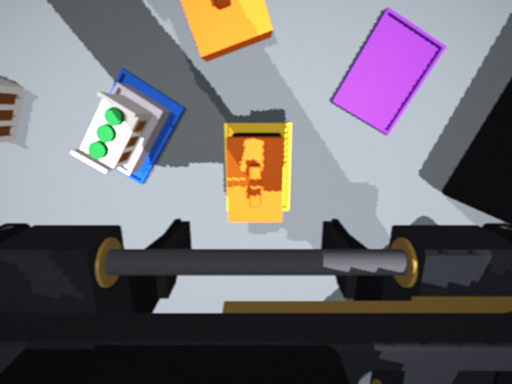

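View pics/s19.png

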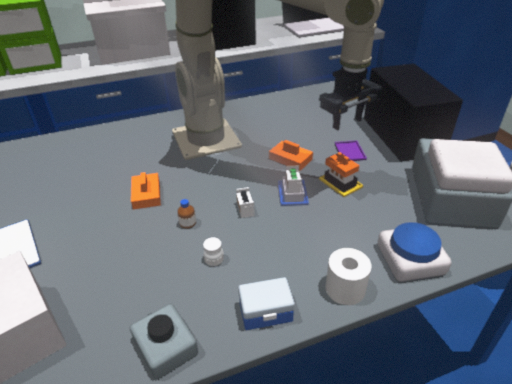

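The cover's roof is at 91.6 mm (92 expected), level and centred to about 1 mm. Bystanders look unmoved and the gripper is clear, so I'm handing in.

```bash
python3 -c "
from plant import manip
print(manip.finish_job()); print(manip.get_obs()['clock'])"
```

```text
the job is handed in; nothing more can be done
None
the job is handed in; nothing more can be done
```

I built both cold stations in the order you gave and handed the job in at about 54 s of the 144 s. No verdict was reported.

These are the last checks from the wrist camera, with heights above the bench:

| Piece | Seen at (mm) | Height check |
|---|---|---|
| Silver block in the blue tray | (448.5, 176.1), within about 2 mm of the tray centre | rim at 37.5 mm, 38 expected |
| Green-capped rack in the silver block | (448.1, 176.4), 0.5 mm from the block's centre | deck at 74.8 mm, 74 expected |
| Black block in the yellow tray | (459.2, 351.1), within about 2.5 mm of the tray centre | rim at 37.5 mm, 38 expected |
| Red-capped rack in the black block | (459.6, 349.9), about 1 mm from the block's centre | deck at 74.9 mm, 74 expected |
| Orange cover on the red-capped rack | (459.6, 348.9), about 1 mm from the rack's centre | roof at 91.6 mm, 92 expected |

- **Disagreement:** the top camera put the silver block about 2.5 mm further out in x than the wrist camera did. Both readings are well inside tolerance.
- **Bystanders:** in the last scene picture the black-capped rack, bottle and jar look to be where they started, but I judged that by eye and did not measure it. The gripper was open and clear of everything at hand-in.
- **Changes on the way:** I re-gripped the silver block once, 5 mm lower. I also took the black block with the gripper turned half round, to keep the last joint inside its range.

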